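# Clamp the inlet adaptor with its ear at the mark

### The arm

A 7-joint arm with a two-finger parallel gripper is mounted at the origin on a cart in front of the work surface, level with it; the furniture and walls round the work are solid. World frame = base frame: x ahead of the robot, y to its left, z up, the work surface at z = 0. Lengths are in m, angles in rad, forces in N, time in s.
With the tool pointing down it reaches from about 0.4 to 0.85 m from the base axis. Payload 4.5 kg.
Tool frame: the origin (TCP) lies on the centre line of the jaws, within the pads' length; the fingertips stand 14 mm ahead of it and the grasp point (between the pads) lies 5 mm behind it; y points along the fingers, z is the direction in which the jaws open and shut, and the axes are right-handed (so a half turn about y gives the same grasp; the last joint's range is limited). The gripper opens to 88 mm and grips with 3 to 60 N. Pads are 18 mm wide; open, the fingers measure 123 mm over their backs; the gripper's body (75 mm by 187 mm) begins 45 mm behind the grasp point.
Start: joints at [1.339, 0.689, -0.195, 1.565, 0.157, 0.902, -0.215], TCP at [0.164, -0.603, 0.253] pointing down, gripper open.
Joint ranges: [-3.01, 3.01], [-0.46, 2.08], [-1.47, 1.51], [0.13, 2.56], [-1, 4.14], [0.04, 2.09], [-2.66, 2.66]. Speed limits (rad/s): [2.57, 2.57, 3.14, 3.14, 3.14, 3.14, 3.14].

### API

Orientations are given as a unit quaternion [x, y, z, w].
In Python, from plant import get_state, imaging, job gives the robot as it stands.
- The arm moves only by the tool send_rows, never from a script. Its argument "motion" is a list that holds one entry, the list of rows, each a list of 7 numbers: the turn, a rotation vector about the tool's x, y, z scaled (see below), then the shift along the tool's x, y, z scaled (see below), then the gripper's target within -1 to 1 (shut at 1, half-way at 0, fully open at -1). In form: [[[rx, ry, rz, tx, ty, tz, gripper], ...]]. A call has exactly 5 rows; each row shifts and turns the commanded pose from where the row before left it, along the tool's axes as they then stand; what a row does not reach is not made up. The controller multiplies each number of a shift by 0.02 m and each number of a turn by 0.08 rad. A row lasts 1/12 s, in which the tool goes at most 41.7 mm and 7.16 degrees, less where a joint would pass 70% of its speed; a pose out of reach is approached as far as the arm can. A call with a number of a shift or a turn outside -1 to 1 is refused whole. A call with a gripper value outside its range is refused whole. The fingers move at their own pace and stop on an object; "force" is the grip in N (left out, the last holds). Time passes only in rows, so rows that do not move let the fingers close, or fill a call up. It gives the time, the measured TCP pose, the force and the opening at its end, in the units of the state.
- get_state(): the state, without advancing time (a new reading comes with each control period).
- imaging.snapshot(name): name is "side" or "top"; returns a dict with "img" (384x512x3 uint8, red, green, blue), "camera_matrix" (3x3 intrinsics, pixels), "dist_coeffs" ([k1, k2, p1, p2, k3] as OpenCV has them; the pictures are not rectified), "R" (3x3) and "t" (3): a world point X has camera coordinates R X + t. Camera axes: x right, y down, z forward; pixel columns grow to the right and rows downward; lengths in m; the calibration is good to about 2 mm. A picture is of the moment at which its call begins. There is no depth.
- job.finish_job(): hands the job in, once; it reports no verdict.
The state is a dict: "clock": time; "q": joint angles; "qd": joint speeds; "joint_torque": joint torques, N m; "tool_pos": TCP position; "eef_rot": TCP orientation; "contact_force": force on the tool from outside, world axes, zero at the start; "moment": the same for the moment, N m; "opening": opening from 0.0 (shut) to 1.0 (fully open).
Only numpy, scipy, OpenCV 4.12 (cv2) and the standard library are available. Lean on these libraries where they do the work, as an engineer would, in place of code of your own. Each camera call takes 0.05 s, during which the arm holds its last target.

### The job

Get the one-eared inlet adaptor held in the toggle-clamp fixture: first lift the clamp handle fully open, then stand the adaptor upright and centred on the round seat with its ear facing the raised mark on the seat's rim, and let go of it. Then push the clamp handle down past its dead point to its stop, so that the pad holds the adaptor down. Leave the plain spare without an ear and everything else on the bench where they are.

Things in the scene. Friction and masses are not known exactly. Their poses are not given: they have to be found in the camera images.
- fixture: the clamp fixture, fixed: aluminium base plate 260 x 120 x 10 mm with steel cheeks (at most 90 mm high, 70 mm wide at the foot, x -84 to 24 mm). Origin on the bench directly under the arm's pivot; +x points along the plate to the seat (seat centre at x = 110 mm, y = 0), the handle lies to -x, +z up. Plate spans x -88 to 172 mm, y -60 to 60 mm.
- clamp_pivot (a point): pivot of the clamp arm, 78 mm above the bench; axis along the fixture's y. The steel arm runs 110 mm from it to the seat side and ends in a sprung rubber pad (underside 26 mm below the arm's middle line). Linked to the handle: 1.5 rad above level when the handle is fully open, 0.3 to 0.6 rad above level, in the way over the seat, at the start; level at the dead point.
- clamp_handle (a joint): clamp handle, rad: the handle points to the fixture's -x and up, 0.55 minus this value above level. -0.67: open stop (70 deg up); grows as pushed down; dead point 0.43; closed stop 0.55 (level). Starts within 0.12 of 0. Friction (0.1 N m) holds it; with the adaptor under the pad it resists from 0.24 on (under 5 N at the grip), springs back if let go before the dead point, snaps shut beyond it.
- handle_pivot (a point): pivot of the handle, 60 mm from the clamp arm's pivot on the side away from the seat (fixture x = -60 mm), 60 mm above the bench; axis along the fixture's y.
- handle_grip (a point): a point on the middle line of the handle's round black rubber grip, 100 mm from the handle's pivot; the grip is 18 mm thick and reaches from 60 to 125 mm from that pivot (plus round ends).
- clamp_pad: the rubber pad under the clamp arm's end, 16 mm diameter; origin at the centre of its underside. It is sprung (10 mm of travel) and presses on the adaptor's top with about 8 N when the clamp is locked.
- seat: the round steel seat plate on the fixture, fixed, 114 mm diameter, 6 mm thick, its top 16 mm above the bench (point seat_top). Its +x points to the raised mark; it may be set at any angle. Origin at the centre of its underside.
- seat_top (a point): centre of the seat's flat top, 16 mm above the bench; x as the seat's.
- index_mark (a point): the raised mark: a dark steel rib 11 mm (radial) x 6 mm x 4.5 mm high on the seat's rim, from 45 to 56 mm from the seat's centre; this point is on its top.
- adaptor_mid (a point): the aluminium inlet adaptor, loose, 140 g: flange 56 mm diameter x 8 mm with one ear (12 mm wide, 8 mm high, out to 40 mm from the axis), and above it a round hub 28 mm diameter up to 46 mm, flat top. This point is on its axis 23 mm above its underside; +x points to the ear, +z up along the hub. It stands upright on the bench.
- adaptor_ear (a point): outer end of the adaptor's ear, 40 mm from the axis, 4 mm above the underside.
- spare_mid (a point): the spare adaptor: same size and material but without an ear; loose, to be left alone. This point is on its axis 23 mm above its underside. It stands in the same area as the adaptor; either may be the one nearer the fixture.
- tuning_bottle: white bottle with a white cap, 48 mm diameter, 101 mm high, loose, beside the handle on the bench; origin under its centre. Leave alone.
- beaker: clear beaker 53 mm across, 66 mm high, loose, beside the seat; origin under its centre. Leave alone.
- cone_case: flat round case, 61 mm diameter, 24 mm high, loose, beside the clamp stand; origin under its centre. Leave alone.
- marker_black: black marker pen, 138 mm long, 16 mm high, loose, beside the fixture; origin under its centre, lies along its y. Leave alone.

How it is judged:
By the outcome, as a careful person would: the job done as asked, in the order asked, and still so for the second after the job is handed in, with the robot touching nothing.
It also fails if it takes over 67 s, if anything falls off the work surface, if the arm or the gripper's body presses on something with over 40 N, if the wrist force passes 120 N, or if a joint passes its speed limit or range.

## Working session

There is one attempt and no reset: what is moved stays moved. The work goes in short steps, Python scripts to look and compute and a tool call to move; the robot and the scene stay as the last step left them, time stands still between calls to the robot, and variables do not carry over. Pictures are saved under pics/ and viewed, and the job is handed in when it is done.

Besides the shell and the picture viewer there is one more tool, called by a JSON object that holds its "method" and its "body", one argument or row to a line. send_rows: Moves the arm, as the interface text tells. Its arguments: {"type":"object","properties":{"motion":{"type":"array"},"force":{"type":"number"}},"required":["motion"]}

```bash
ls; mkdir -p pics
python3 - <<'E'
from plant import get_state, imaging, job
import cv2,numpy as np
s=get_state()
for k,v in s.items(): print(k,np.round(v,4).tolist() if not isinstance(v,(int,float)) else v)
for n in ("side","top"):
    d=imaging.snapshot(n)
    cv2.imwrite(f"pics/{n}0.png",cv2.cvtColor(d["img"],cv2.COLOR_RGB2BGR))
    print(n,d["camera_matrix"],d["dist_coeffs"],d["R"],d["t"], -np.array(d["R"]).T@d["t"])
E
```

```text
pics
clock 0.0
q [1.3388, 0.69, -0.1945, 1.5663, 0.1573, 0.9025, -0.2151]
qd [-0.0003, -0.0007, 0.0009, 0.0006, -0.0002, 0.0001, -0.0005]
joint_torque [-0.0001, -52.7556, -1.2668, -15.3427, -0.0526, 0.0067, 0.0002]
tool_pos [0.1639, -0.6025, 0.2519]
eef_rot [-0.0938, 0.7015, -0.7002, 0.0936]
contact_force [0.3748, 0.3894, -0.0362]
moment [-0.0794, 0.0221, 0.0108]
opening 1.004979203641089
side [[487.54043474   0.         257.06856621]
 [  0.         487.54043474 186.64952183]
 [  0.           0.           1.        ]] [-0.00046175  0.          0.          0.          0.        ] [[-0.52157608 -0.85312824  0.011428  ]
 [-0.55553739  0.32941147 -0.7634568 ]
 [ 0.64756204 -0.40454949 -0.64575778]] [0.30926109 0.36802215 0.87881465] [-0.20333376  0.49813267  0.84493617]
top [[417.59892899   0.         256.52010697]
 [  0.         417.59892899 188.5407386 ]
 [  0.           0.           1.        ]] [-0.01178678  0.          0.          0.          0.        ] [[-0.02178344 -0.99974411  0.00609837]
 [-0.9886697   0.02063518 -0.14868223]
 [ 0.14851834 -0.00926809 -0.98886622]] [0.05688978 0.54858133 1.22518951] [0.36164188 0.05691031 1.29276588]
```

View pics/side0.png

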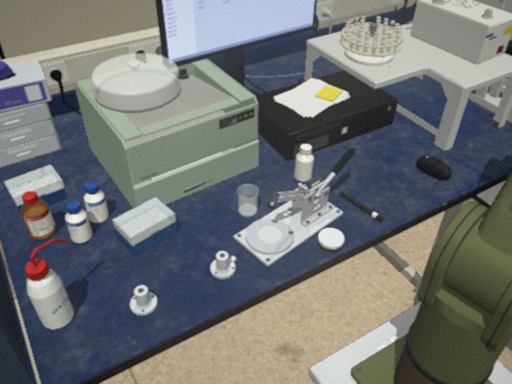

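View pics/top0.png

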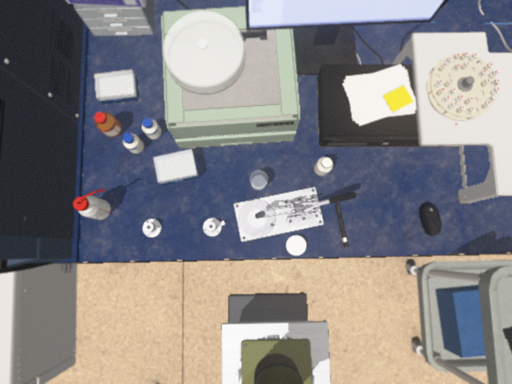

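```bash
cat > h.py <<'E'
import cv2,numpy as np
from plant import get_state, imaging, job
from scipy.spatial.transform import Rotation as Rn
def snap(n,tag=None):
    d=imaging.snapshot(n)
    for k in("R","t","camera_matrix","dist_coeffs"): d[k]=np.array(d[k],float)
    if tag: cv2.imwrite(f"pics/{tag}.png",cv2.cvtColor(d["img"],cv2.COLOR_RGB2BGR))
    np.savez(f"cam_{n}.npz",**{k:d[k] for k in("R","t","camera_matrix","dist_coeffs")})
    return d
def cam(n): return dict(np.load(f"cam_{n}.npz"))
def proj(c,P):
    P=np.atleast_2d(np.array(P,float))
    return cv2.projectPoints(P,cv2.Rodrigues(c["R"])[0],c["t"],c["camera_matrix"],c["dist_coeffs"])[0].reshape(-1,2)
def ray(c,uv):
    p=cv2.undistortPoints(np.array([[uv]],float),c["camera_matrix"],c["dist_coeffs"])[0,0]
    o=-c["R"].T@c["t"]; v=c["R"].T@np.array([p[0],p[1],1]); return o,v/np.linalg.norm(v)
def atz(c,uv,z):
    o,v=ray(c,uv); return o+v*(z-o[2])/v[2]
def tri(c1,u1,c2,u2):
    o1,v1=ray(c1,u1);o2,v2=ray(c2,u2)
    A=np.stack([v1,-v2],1);s=np.linalg.lstsq(A,o2-o1,rcond=None)[0]
    a=o1+v1*s[0];b=o2+v2*s[1];return (a+b)/2,np.linalg.norm(a-b)
def crop(d,box,k,tag):
    x0,y0,x1,y1=box
    im=cv2.resize(cv2.cvtColor(d["img"],cv2.COLOR_RGB2BGR)[y0:y1,x0:x1],None,fx=k,fy=k,interpolation=cv2.INTER_CUBIC)
    for x in range(-(-x0//10)*10,x1,10): cv2.putText(im,str(x),((x-x0)*k,8),0,.3,(0,255,255));cv2.line(im,((x-x0)*k,10),((x-x0)*k,14),(0,255,255),1)
    for y in range(-(-y0//10)*10,y1,10): cv2.putText(im,str(y),(0,(y-y0)*k+3),0,.3,(0,255,255))
    cv2.imwrite(f"pics/{tag}.png",im)
E
python3 - <<'E'
from h import *
d=snap("top"); crop(d,(130,150,370,270),3,"t1") 
crop(d,(225,150,365,260),5,"t1b"); crop(d,(135,205,235,250),7,"t1c")
d=snap("side"); crop(d,(225,140,385,265),5,"s1"); crop(d,(120,235,250,325),6,"s1b")
E
```

```text
(no output)
```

View pics/t1b.png

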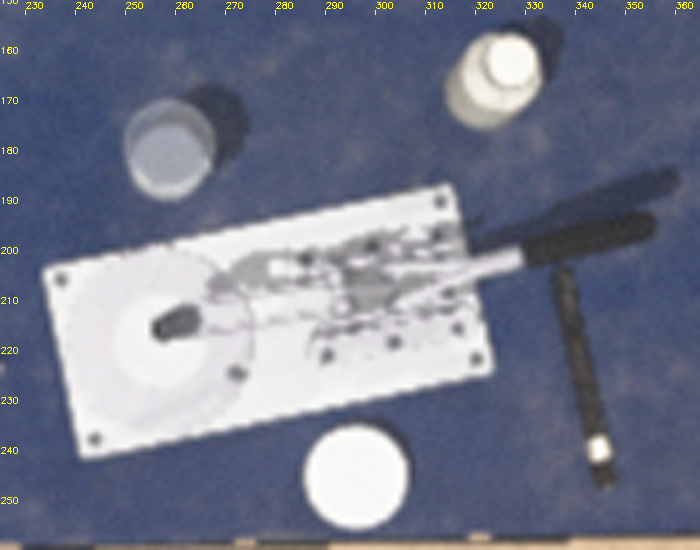

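View pics/t1c.png

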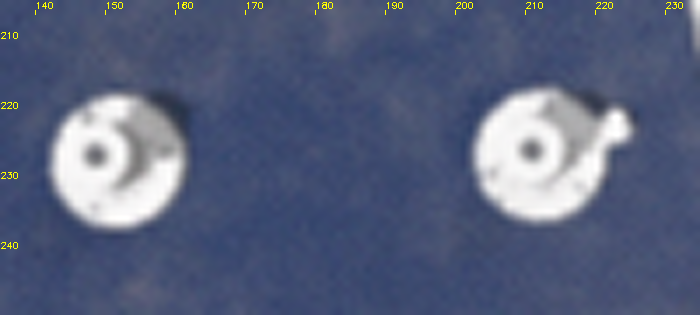

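View pics/s1.png

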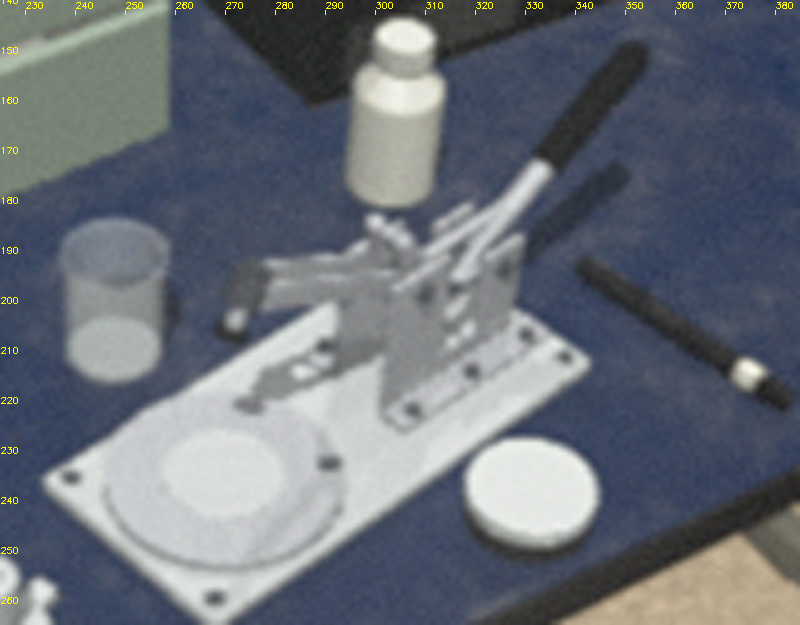

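View pics/s1b.png

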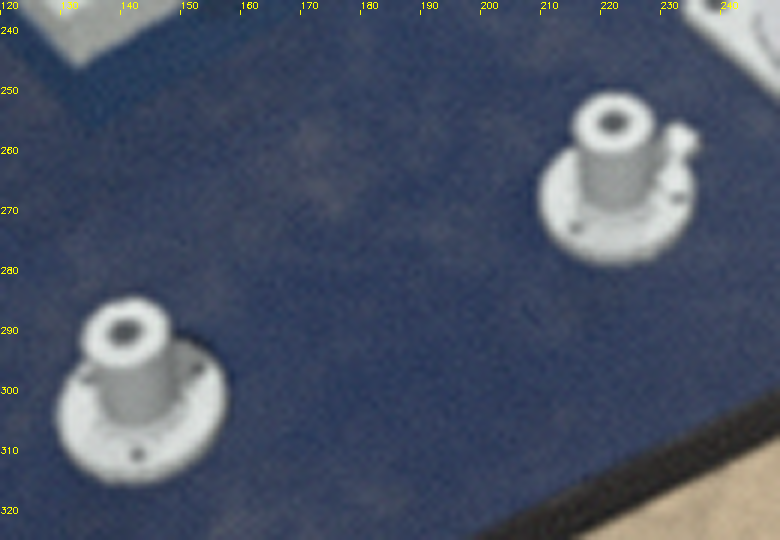

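Run:
```python
from h import *
from scipy.optimize import least_squares
T=cam("top");S=cam("side")
# plate corners, top at z=.010 ; fixture coords
cf=np.array([[172,60],[-88,60],[-88,-60],[172,-60]])/1000.
uv=np.array([[234,203.6],[315,187],[323.6,224.6],[241.4,241.6]])
print("corners",[atz(T,u,.01).round(4)[:2].tolist() for u in uv])
suv=np.array([[337.5+5.5,212.5],[233.5,236]]) # side: right corner(-x,-y?), left
def f(p):
    a=p[2];R=np.array([[np.cos(a),-np.sin(a)],[np.sin(a),np.cos(a)]])
    P=np.c_[cf@R.T+p[:2],np.full(4,.01)]
    return (proj(T,P)-uv).ravel()
r=least_squares(f,[.4,-.05,1.7]);print(r.x,r.fun.round(2))
x,y,a=r.x
R=np.array([[np.cos(a),-np.sin(a)],[np.sin(a),np.cos(a)]])
def F(q): return np.r_[R@np.array(q[:2])+[x,y],q[2]]
for n,q in dict(seat=(.11,0,.016),hp=(-.06,0,.06),cp=(0,0,.078),c1=(172e-3,.06,.01),c2=(-.088,.06,.01),c3=(-.088,-.06,.01),c4=(.172,-.06,.01)).items():
    print(n,F(q).round(4),proj(T,F(q)).round(1),proj(S,F(q)).round(1))
sc=F((.11,0,.016))
m1=atz(T,(272.5,224.5),.0205);m2=atz(S,(291,232.6),.0205);print("mark",m1,m2)
for m in(m1,m2): print("r",np.linalg.norm(m[:2]-sc[:2]),"ang",np.arctan2(*(m-sc)[1::-1]))
# adaptor
hub=[(210.8,226.3),(222,255.5)]
for c,u in zip((T,S),hub): print("hub top",atz(c,u,.046))
print(tri(T,hub[0],S,hub[1]))
for c,u in zip((T,S),((212,226.8),(222,267.0))): print("flange",atz(c,u,.008))
for c,u in zip((T,S),((223,222.7),(233.5,257.6))): print("ear",atz(c,u,.008))
sp=[(148.8,227),(141,290.3)]
for c,u in zip((T,S),sp): print("spare",atz(c,u,.046))
# handle end tip
print("handle tip",tri(T,(354,195),S,(351.5,151.5)))
print("bottle cap", atz(T,(327,162),.1),"case",atz(T,(296.3,245.2),.024),"beaker",atz(T,(258,178),.03))
print('pen',atz(T,(338,204),.008),atz(T,(346,247),.008))
```

```text
corners [[0.5087, 0.1155], [0.5554, -0.1371], [0.4381, -0.1586], [0.3918, 0.0945]]
[ 0.48253478 -0.06271538  1.74885066] [  6.93  37.59   9.02  37.26  -8.13 -38.19  -7.97 -38.76]
seat [0.4631 0.0455 0.016 ] [[257.  217.7]] [[269.4 234.8]]
hp [ 0.4932 -0.1218  0.06  ] [[313.2 205.2]] [[320.2 189.9]]
cp [ 0.4825 -0.0627  0.078 ] [[294.  208.6]] [[303.9 194.9]]
c1 [0.393  0.0959 0.01  ] [[240.9 241.2]] [[267.2 264.5]]
c2 [ 0.4391 -0.16    0.01  ] [[324.  224.3]] [[343.6 212.1]]
c3 [ 0.5572 -0.1387  0.01  ] [[315.5 186.4]] [[308.9 188.6]]
c4 [0.5111 0.1172 0.01  ] [[233.4 202.8]] [[232.9 235.2]]
mark [ 0.44109756 -0.00121404  0.0205    ] [4.39388114e-01 3.34904740e-04 2.05000000e-02]
r 0.051657158880920505 ang -2.009764197611979
r 0.051029282539726564 ang -2.0530016323882485
hub top [0.43807409 0.18380127 0.046     ]
hub top [0.43910681 0.18395399 0.046     ]
(array([0.43821722, 0.18400835, 0.0468274 ]), np.float64(0.0006948996840677618))
flange [0.43879496 0.1839986  0.008     ]
flange [0.4397732  0.18510397 0.008     ]
ear [0.45064652 0.15014625 0.008     ]
ear [0.45074223 0.1496538  0.008     ]
spare [0.43987496 0.36824331 0.046     ]
spare [0.44073246 0.36865447 0.046     ]
handle tip (array([ 0.51336158, -0.22836506,  0.12538532]), np.float64(0.0018468923170192064))
bottle cap [ 0.61485297 -0.16177012  0.1       ] case [ 0.37706354 -0.07108106  0.024     ] beaker [0.58391497 0.03982048 0.03      ]
pen [ 0.50089512 -0.20654106  0.008     ] [ 0.3684418  -0.22435577  0.008     ]
```

```bash
cat > fx.py <<'E'
from h import *
from scipy.optimize import least_squares
T=cam("top");S=cam("side")
cf=np.array([[172,-60],[-88,-60],[-88,60],[172,60]])/1000.
uv=np.array([[234,203.6],[315,187],[323.6,224.6],[241.4,241.6]])
suv=np.array([[233.5,236],[np.nan]*2,[343,212.3],[np.nan]*2])
def M(p):
    a=p[2];return np.array([[np.cos(a),-np.sin(a)],[np.sin(a),np.cos(a)]])
def f(p):
    P=np.c_[cf@M(p).T+p[:2],np.full(4,.01)]
    return np.nan_to_num(np.r_[(proj(T,P)-uv).ravel(),(proj(S,P)-suv).ravel()])
r=least_squares(f,[.4,-.05,1.7]);pf=r.x
def F(q): return np.r_[M(pf)@np.array(q[:2])+pf[:2],q[2]]
fx=M(pf)[:,0]; sc=F((.11,0,.016))
E
python3 - <<'E'
from fx import *
print(pf,r.fun.round(2))
for n,q in dict(seat=(.11,0,.016),hp=(-.06,0,.06),cp=(0,0,.078)).items():
    print(n,F(q).round(4),proj(T,F(q)).round(1),proj(S,F(q)).round(1))
for m in(atz(T,(272.5,224.5),.0205),atz(S,(291,232.6),.0205)): print("mark r",np.linalg.norm(m[:2]-sc[:2]),"ang",np.arctan2(*(m-sc)[1::-1]))
ax=np.array([.4385,.1841])
for e in((.45065,.15015),(.45074,.14965)): print("ear",np.linalg.norm(e-ax),np.arctan2(*(e-ax)[::-1]))
for th in np.arange(-.15,.16,.05):
  g=.55-th
  q=lambda L:F((-.06-L*np.cos(g),0,.06+L*np.sin(g)))
  print(round(th,2),"grip100",q(.1).round(3),"tip",proj(T,q(.134)).round(1),proj(S,q(.134)).round(1),"start",proj(T,q(.055)).round(1),proj(S,q(.055)).round(1))
E
```

```text
[ 0.48138893 -0.06237333  1.75515303] [-0.73 -0.02  0.22 -0.37  0.4  -0.17 -0.38  0.3  -0.27 -0.15  0.    0.
  0.73 -0.06  0.    0.  ]
seat [0.4612 0.0458 0.016 ] [[256.9 218.3]] [[269.7 235.3]]
hp [ 0.4924 -0.1214  0.06  ] [[313.  205.5]] [[320.3 190.2]]
cp [ 0.4814 -0.0624  0.078 ] [[293.9 209. ]] [[304.  195.2]]
mark r 0.05110673431273731 ang -1.975579115257684
mark r 0.050403396581712445 ang -2.018869666506709
ear 0.036058632808247185 -1.2271194622994543
ear 0.036559815371525056 -1.229409919409123
-0.15 grip100 [ 0.506 -0.197  0.124] tip [[353.3 194.6]] [[351.6 145.9]] start [[328.9 201.2]] [[333.1 172. ]]
-0.1 grip100 [ 0.507 -0.2    0.121] tip [[354.3 194.6]] [[352.4 146.9]] start [[329.4 201.2]] [[333.5 172.4]]
-0.05 grip100 [ 0.508 -0.202  0.116] tip [[355.2 194.5]] [[353.2 148.1]] start [[329.8 201.2]] [[333.8 172.8]]
0.0 grip100 [ 0.508 -0.205  0.112] tip [[356.  194.5]] [[353.8 149.4]] start [[330.1 201.1]] [[334.1 173.3]]
0.05 grip100 [ 0.508 -0.208  0.108] tip [[356.7 194.6]] [[354.3 150.7]] start [[330.4 201.1]] [[334.4 173.8]]
0.1 grip100 [ 0.509 -0.21   0.103] tip [[357.2 194.6]] [[354.8 152.2]] start [[330.7 201.2]] [[334.6 174.4]]
0.15 grip100 [ 0.509 -0.212  0.099] tip [[357.6 194.7]] [[355.1 153.7]] start [[330.9 201.2]] [[334.8 175. ]]
```

```bash
cat >> fx.py <<'E'
def st():
    s=get_state();return np.array(s["tool_pos"]),Rn.from_quat(s["eef_rot"]),s
def plan(target,Rt=None):
    p,R,s=st()
    if Rt is None: Rt=R
    rv=(R.inv()*Rt).as_rotvec()
    sh=Rt.inv().apply(np.array(target)-p)
    print("clock",round(s["clock"],2),"pos",p.round(4),"open",round(s["opening"],3),"F",np.round(s["contact_force"],1),"q",np.round(s["q"],2))
    print("turn units",(rv/.08).round(2),"then shift units (in target axes)",(sh/.02).round(2))
def down(yaw,sign=1):
    # y=-Z world; z (jaw) at world yaw
    z=np.array([np.cos(yaw),np.sin(yaw),0]);y=np.array([0,0,-1.]);x=np.cross(y,z)
    return Rn.from_matrix(np.stack([x,y,z],1))
def grip(th,L=.1):
    g=.55-th; return F((-.06-L*np.cos(g),0,.06+L*np.sin(g)))
YAW_H=pf[2]+np.pi/2
E
python3 - <<'E'
from fx import *
p,R,s=st();print(R.as_matrix().round(3))
b=atz(T,(327,162),.1); bf=M(pf).T@(b[:2]-pf[:2]);print("bottle fixture",bf)
print("case",M(pf).T@(np.array([.377,-.071])-pf[:2]),"jawyaw",np.arctan2(R.as_matrix()[1,2],R.as_matrix()[0,2]),YAW_H)
h=grip(0.)
for k in(0,np.pi): plan(h+[0,0,.12],down(YAW_H+k))
E
```

```text
[[-0.965 -0.     0.263]
 [-0.263  0.001 -0.965]
 [ 0.    -1.    -0.001]]
bottle fixture [-0.1221783  -0.11298156]
case [0.01065548 0.10420139] jawyaw -1.304957318876785 3.3259493545692376
clock 0.2 pos [ 0.1641 -0.6027  0.2522] open 1.0 F [ 1.   0.9 -0.4] q [ 1.34  0.69 -0.19  1.57  0.16  0.9  -0.22]
turn units [1.000e-02 2.065e+01 1.000e-02] then shift units (in target axes) [ 16.39   1.   -20.55]
clock 0.2 pos [ 0.1641 -0.6027  0.2522] open 1.0 F [ 1.   0.9 -0.4] q [ 1.34  0.69 -0.19  1.57  0.16  0.9  -0.22]
turn units [ 1.000e-02 -1.862e+01 -1.000e-02] then shift units (in target axes) [-16.39   1.    20.55]
```

{"method": "send_rows", "body": {
  "motion": [
    [[0,-1,0,0,0,0,-0.2],[0,-1,0,0,0,0,-0.2],[0,-1,0,0,0,0,-0.2],[0,-1,0,0,0,0,-0.2],[0,-1,0,0,0,0,-0.2]]
  ],
  "force": 15
}}

```text
clock: 0.62
tool_pos: [0.1641, -0.6029, 0.2525]
eef_rot: [-0.232, 0.668, -0.668, 0.232]
contact_force: [-0.5, -0.2, 0.1]
opening: 0.647
```

{"method": "send_rows", "body": {
  "motion": [
    [[0,-1,0,0,0,0,-0.2],[0,-1,0,0,0,0,-0.2],[0,-1,0,0,0,0,-0.2],[0,-1,0,0,0,0,-0.2],[0,-1,0,0,0,0,-0.2]]
  ]
}}

```text
clock: 1.03
tool_pos: [0.164, -0.6029, 0.2525]
eef_rot: [-0.36, 0.609, -0.608, 0.36]
contact_force: [-0.4, -0.2, 0.2]
opening: 0.598
```

{"method": "send_rows", "body": {
  "motion": [
    [[0,-1,0,0,0,0,-0.2],[0,-1,0,0,0,0,-0.2],[0,-1,0,0,0,0,-0.2],[0,-1,0,0,0,0,-0.2],[0,-1,0,0,0,0,-0.2]]
  ]
}}

```text
clock: 1.45
tool_pos: [0.164, -0.6029, 0.2525]
eef_rot: [-0.474, 0.525, -0.524, 0.474]
contact_force: [-0.1, -0.3, -0.1]
opening: 0.599
```

Run:
```python
from fx import *
plan(grip(0.)+[0,0,.12],down(YAW_H-np.pi))
```

```text
clock 1.45 pos [ 0.164  -0.6029  0.2525] open 0.599 F [-0.1 -0.3 -0.1] q [ 1.52  0.73 -0.53  1.55  0.42  0.98  0.76]
turn units [ 0.   -3.57 -0.01] then shift units (in target axes) [-16.4    1.01  20.56]
```

{"method": "send_rows", "body": {
  "motion": [
    [[0,-1,0,0,0,0,-0.2],[0,-1,0,0,0,0,-0.2],[0,-1,0,0,0,0,-0.2],[0,-0.57,0,0,0,0,-0.2],[0,0,0,-0.8,0,1,-0.2]]
  ]
}}

```text
clock: 1.87
tool_pos: [0.176, -0.5873, 0.2517]
eef_rot: [0.543, -0.455, 0.454, -0.54]
contact_force: [0.2, -1.0, -0.2]
opening: 0.602
```

{"method": "send_rows", "body": {
  "motion": [
    [[0,0,0,-0.8,0,1,-0.2],[0,0,0,-0.8,0,1,-0.2],[0,0,0,-0.8,0,1,-0.2],[0,0,0,-0.8,0,1,-0.2],[0,0,0,-0.8,0,1,-0.2]]
  ]
}}

```text
clock: 2.28
tool_pos: [0.2654, -0.4861, 0.2526]
eef_rot: [0.543, -0.453, 0.453, -0.543]
contact_force: [0.0, -0.9, -0.1]
opening: 0.595
```

{"method": "send_rows", "body": {
  "motion": [
    [[0,0,0,-0.8,0,1,-0.2],[0,0,0,-0.8,0,1,-0.2],[0,0,0,-0.8,0,1,-0.2],[0,0,0,-0.8,0,1,-0.2],[0,0,0,-0.8,0,1,-0.2]]
  ]
}}

```text
clock: 2.7
tool_pos: [0.3495, -0.3895, 0.2526]
eef_rot: [0.543, -0.453, 0.453, -0.543]
contact_force: [0.2, -0.5, 0.1]
opening: 0.597
```

{"method": "send_rows", "body": {
  "motion": [
    [[0,0,0,-0.8,0,1,-0.2],[0,0,0,-0.8,0,1,-0.2],[0,0,0,-0.8,0,1,-0.2],[0,0,0,-0.8,0,1,-0.2],[0,0,0,-0.8,0,1,-0.2]]
  ]
}}

```text
clock: 3.12
tool_pos: [0.4336, -0.2928, 0.2527]
eef_rot: [0.543, -0.453, 0.453, -0.543]
contact_force: [0.7, 0.1, 0.1]
opening: 0.601
```

Run:
```python
from fx import *
plan(grip(0.)+[0,0,.12],down(YAW_H-np.pi))
d=snap("top");crop(d,(225,130,385,260),5,"t2")
d=snap("side");crop(d,(225,80,385,205),5,"s2")
```

```text
clock 3.12 pos [ 0.4336 -0.2928  0.2527] open 0.601 F [0.7 0.1 0.1] q [ 0.87  0.6  -0.59  1.86  0.45  0.81  0.23]
turn units [ 0.   -0.05  0.  ] then shift units (in target axes) [-3.63  1.02  4.46]
```

{"method": "send_rows", "body": {
  "motion": [
    [[0,0,0,-0.72,0,0.9,-0.2],[0,0,0,-0.72,0,0.9,-0.2],[0,0,0,-0.72,0,0.9,-0.2],[0,0,0,-0.72,0,0.9,-0.2],[0,0,0,-0.72,0,0.86,-0.2]]
  ]
}}

```text
clock: 3.63
tool_pos: [0.5079, -0.2071, 0.2525]
eef_rot: [0.543, -0.453, 0.453, -0.542]
contact_force: [0.8, -0.8, 0.0]
opening: 0.6
```

Run:
```python
from fx import *
plan(grip(0.)+[0,0,.008],down(YAW_H-np.pi))
d=snap("side");crop(d,(225,80,385,205),5,"s2")
```

```text
clock 3.63 pos [ 0.5079 -0.2071  0.2525] open 0.6 F [ 0.8 -0.8  0. ] q [ 0.64  0.63 -0.57  1.79  0.44  0.85  0.05]
turn units [ 0.01 -0.06  0.01] then shift units (in target axes) [-0.09  6.61  0.02]
```

View pics/s2.png

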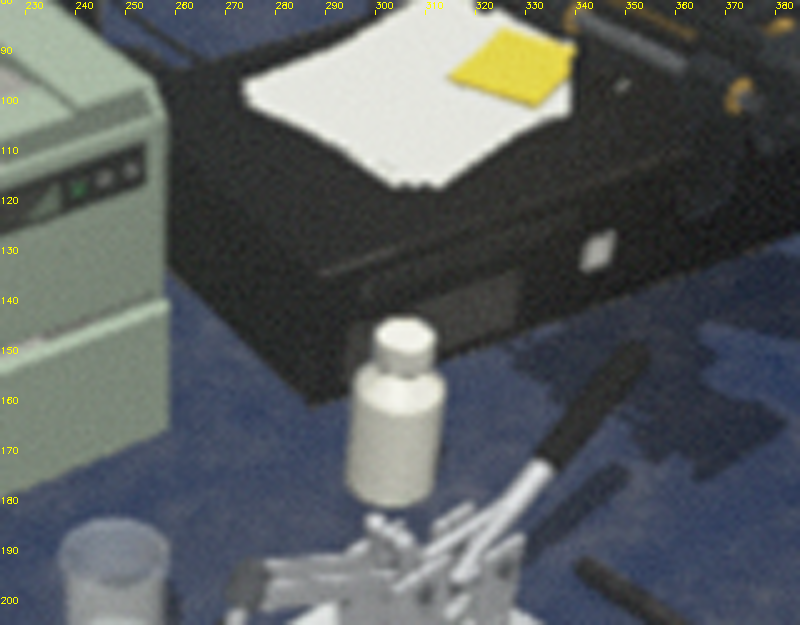

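{"method": "send_rows", "body": {
  "motion": [
    [[0,0,0,-0.2,1,0,-0.2],[0,0,0,0,1,0,-0.2],[0,0,0,0,1,0,-0.2],[0,0,0,0,1,0,-0.2],[0,0,0,0,1,0,-0.2]]
  ]
}}

```text
clock: 4.1
tool_pos: [0.5064, -0.2041, 0.1517]
eef_rot: [0.543, -0.453, 0.453, -0.543]
contact_force: [0.1, -0.0, 0.1]
opening: 0.603
```

{"method": "send_rows", "body": {
  "motion": [
    [[0,0,0,0,0.8,0,-0.2],[0,0,0,0,0.5,0,-0.2],[0,0,0,0,0,0,-0.2],[0,0,0,0,0,0,-0.2],[0,0,0,0,0,0,-0.2]]
  ]
}}

```text
clock: 4.52
tool_pos: [0.5076, -0.2033, 0.1275]
eef_rot: [-0.543, 0.452, -0.453, 0.543]
contact_force: [0.1, -0.9, 1.0]
opening: 0.603
```

Run:
```python
from fx import *
plan(grip(-.05)+[0,0,.008],down(YAW_H-np.pi))
d=snap("side");crop(d,(265,80,425,205),5,"s3")
d=snap("top");crop(d,(270,130,430,255),5,"t3")
```

```text
clock 4.52 pos [ 0.5076 -0.2033  0.1275] open 0.603 F [ 0.1 -0.9  1. ] q [ 0.55  0.8  -0.44  1.9   0.6   0.57 -0.1 ]
turn units [-0.02 -0.05  0.01] then shift units (in target axes) [-0.04  0.15  0.  ]
```

View pics/s3.png

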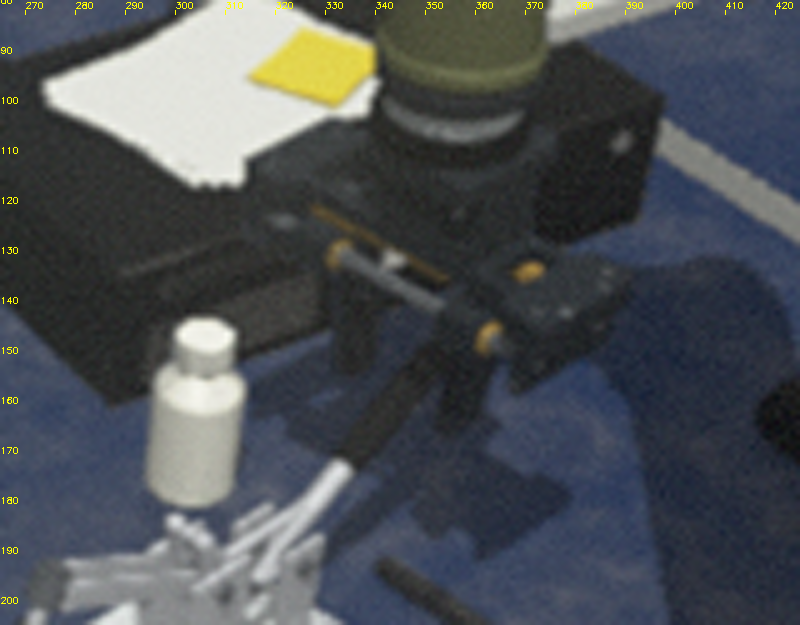

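View pics/t3.png

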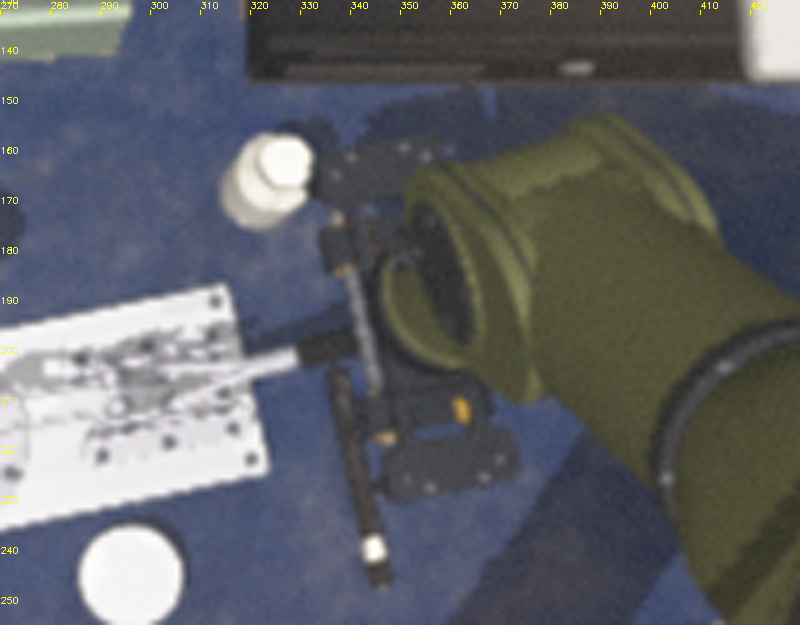

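{"method": "send_rows", "body": {
  "motion": [
    [[0,0,0,0,0,0,1],[0,0,0,0,0,0,1],[0,0,0,0,0,0,1],[0,0,0,0,0,0,1],[0,0,0,0,0,0,1]]
  ],
  "force": 15
}}

```text
clock: 5.03
tool_pos: [0.5079, -0.2029, 0.1269]
eef_rot: [-0.543, 0.452, -0.453, 0.544]
contact_force: [6.6, 1.3, -1.2]
opening: 0.246
```

Run:
```python
from fx import *
p,R,s=st()
plan(p,R)
# arc about handle pivot from current point (handle point = tcp offset), rotate by -(dth)
p0=p-[0,0,.008]
q=M(pf).T@(p0[:2]-pf[:2]); dx=q[0]+.06; dz=p0[2]-.06
L=np.hypot(dx,dz);g=np.arctan2(dz,-dx);print("L",L,"g",g,"theta",.55-g,"offy",q[1])
gs=np.linspace(g,1.23,11)
pts=np.array([F((-.06-L*np.cos(a),0,.06+L*np.sin(a))) for a in gs])
d=R.inv().apply(np.diff(pts,axis=0))/.02
print(gs.round(2)); print(d.round(2))
```

```text
clock 5.03 pos [ 0.5079 -0.2029  0.1269] open 0.246 F [ 6.6  1.3 -1.2] q [ 0.55  0.8  -0.44  1.9   0.6   0.57 -0.1 ]
turn units [0. 0. 0.] then shift units (in target axes) [0. 0. 0.]
L 0.10176887808069396 g 0.6176033889321602 theta -0.06760338893216011 offy -0.00027091540820300107
[0.62 0.68 0.74 0.8  0.86 0.92 0.99 1.05 1.11 1.17 1.23]
[[-0.19 -0.25 -0.  ]
 [-0.2  -0.24 -0.  ]
 [-0.22 -0.22 -0.  ]
 [-0.23 -0.21 -0.  ]
 [-0.24 -0.2  -0.  ]
 [-0.25 -0.18 -0.  ]
 [-0.26 -0.16 -0.  ]
 [-0.27 -0.15 -0.  ]
 [-0.28 -0.13 -0.  ]
 [-0.29 -0.11 -0.  ]]
```

{"method": "send_rows", "body": {
  "motion": [
    [[0,0,0,0,0,0,1],[0,0,0,0,0,0,1],[0,0,0,-0.19,-0.25,0,1],[0,0,0,-0.2,-0.24,0,1],[0,0,0,-0.22,-0.22,0,1]]
  ],
  "force": 15
}}

```text
clock: 5.45
tool_pos: [0.5078, -0.1912, 0.1418]
eef_rot: [-0.542, 0.451, -0.455, 0.544]
contact_force: [5.2, -1.7, -2.1]
opening: 0.19
```

{"method": "send_rows", "body": {
  "motion": [
    [[0,0,0,-0.23,-0.21,0,1],[0,0,0,-0.24,-0.2,0,1],[0,0,0,-0.25,-0.18,0,1],[0,0,0,-0.26,-0.16,0,1],[0,0,0,-0.27,-0.15,0,1]]
  ]
}}

```text
clock: 5.87
tool_pos: [0.5034, -0.1679, 0.1603]
eef_rot: [-0.542, 0.451, -0.455, 0.544]
contact_force: [4.3, -3.4, 3.4]
opening: 0.188
```

```bash
cat >> fx.py <<'E'
def hang():
    p,R,s=st(); p0=p-[0,0,.008]
    q=M(pf).T@(p0[:2]-pf[:2]); dx=q[0]+.06; dz=p0[2]-.06
    L=np.hypot(dx,dz);g=np.arctan2(dz,-dx);print("L",L,"g",g,"theta",.55-g,"offy",q[1],"open",s["opening"],"F",np.round(s["contact_force"],1))
    return L,g,R
E
python3 - <<'E'
from fx import *
hang()
d=snap("side");crop(d,(265,80,425,205),5,"s4")
E
```

```text
L 0.1039142764932441 g 1.093280586516399 theta -0.543280586516399 offy -0.0022686016566009944 open 0.18817850810833203 F [ 4.3 -3.4  3.4]
```

View pics/s4.png

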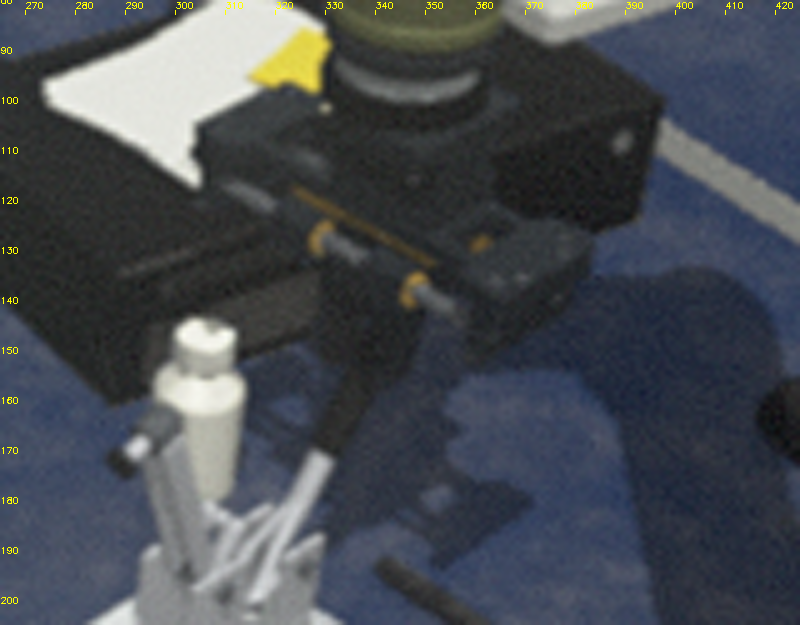

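{"method": "send_rows", "body": {
  "motion": [
    [[0,0,0,-0.26,-0.13,0,1],[0,0,0,-0.26,-0.12,0,1],[0,0,0,-0.2,-0.06,0,1],[0,0,0,-0.1,0,0,1],[0,0,0,0,0,0,1]]
  ]
}}

```text
clock: 6.33
tool_pos: [0.5005, -0.1521, 0.1672]
eef_rot: [-0.542, 0.45, -0.456, 0.543]
contact_force: [3.8, -2.6, 11.4]
opening: 0.183
```

Run:
```python
from fx import *
hang()
d=snap("side");crop(d,(265,80,425,205),5,"s5")
```

```text
L 0.10410231053165489 g 1.2617215171879843 theta -0.7117215171879843 offy -0.002329011676468431 open 0.18258915709631837 F [ 3.8 -2.6 11.4]
```

View pics/s5.png

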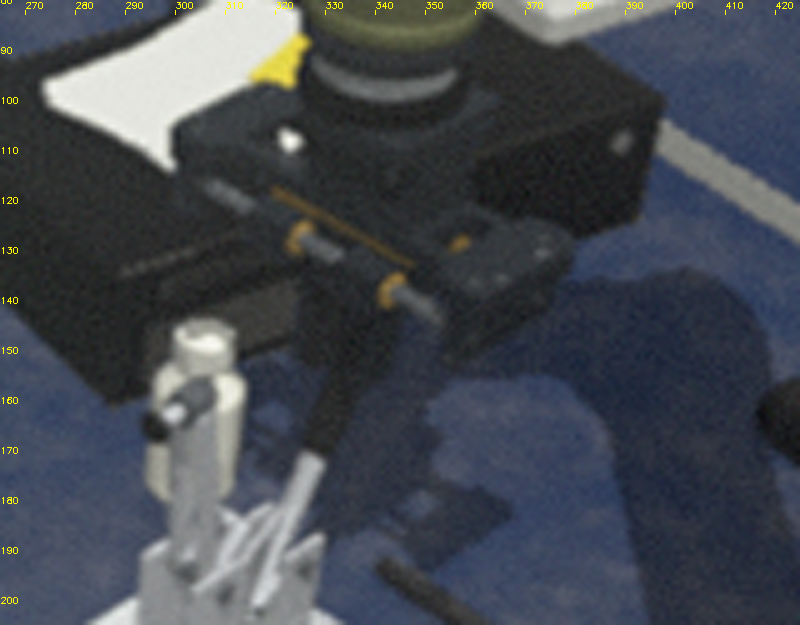

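Run:
```python
from fx import *
for a in (1.2,1.3,1.4,1.5):
    e=np.array([.11*np.cos(a),0,.078+.11*np.sin(a)]); n=np.array([np.sin(a),0,-np.cos(a)])
    print(a,"end",proj(S,F(e)).round(1),"pad",proj(S,F(e+.026*n)).round(1))
for th in(-.55,-.6,-.67):
    g=.55-th;print(th,proj(S,F((-.06-.055*np.cos(g),0,.06+.055*np.sin(g)))).round(1))
```

```text
1.2 end [[295.  168.2]] pad [[287.  176.1]]
1.3 end [[298.4 165.1]] pad [[290.2 172.1]]
1.4 end [[301.8 162.3]] pad [[293.6 168.5]]
1.5 end [[305.2 159.8]] pad [[297.1 165.2]]
-0.55 [[329.1 170.5]]
-0.6 [[328.5 170.6]]
-0.67 [[327.6 170.7]]
```

{"method": "send_rows", "body": {
  "motion": [
    [[0,0,0,0.1,0,0,-0.3],[0,0,0,0,0,0,-0.3],[0,0,0,0,0,0,-0.3],[0,0,0,0,0,0,-0.3],[0,0,0,0,-0.4,0,-0.3]]
  ]
}}

```text
clock: 6.8
tool_pos: [0.4962, -0.152, 0.1719]
eef_rot: [0.544, -0.454, 0.452, -0.542]
contact_force: [-0.1, 0.3, -0.7]
opening: 0.533
```

{"method": "send_rows", "body": {
  "motion": [
    [[0,0,0,0,-1,0,-0.3],[0,0,0,0,-1,0,-0.3],[0,0,0,0,-1,0,-0.3],[0,0,0,0,-1,0,-0.3],[0,0,0,0,-1,0,-0.3]]
  ]
}}

```text
clock: 7.22
tool_pos: [0.4972, -0.1519, 0.2744]
eef_rot: [0.543, -0.453, 0.452, -0.543]
contact_force: [0.5, -0.1, -1.0]
opening: 0.65
```

Run:
```python
from fx import *
a=np.array([.4385,.1841])
plan(np.r_[a,.25],down(YAW_H-np.pi))
plan(np.r_[a,.25],down(YAW_H-np.pi+.77))
d=snap("top");crop(d,(225,150,365,260),5,"t6")
d=snap("side");crop(d,(225,140,385,265),5,"s6")
```

```text
clock 7.22 pos [ 0.4972 -0.1519  0.2744] open 0.65 F [ 0.5 -0.1 -1. ] q [ 0.57  0.57 -0.59  1.84  0.41  0.85 -0.03]
turn units [ 0.01 -0.04 -0.01] then shift units (in target axes) [-17.05   1.22   0.19]
clock 7.22 pos [ 0.4972 -0.1519  0.2744] open 0.65 F [ 0.5 -0.1 -1. ] q [ 0.57  0.57 -0.59  1.84  0.41  0.85 -0.03]
turn units [ 0.01 -9.67 -0.01] then shift units (in target axes) [-12.11   1.22  12.01]
```

View pics/s6.png

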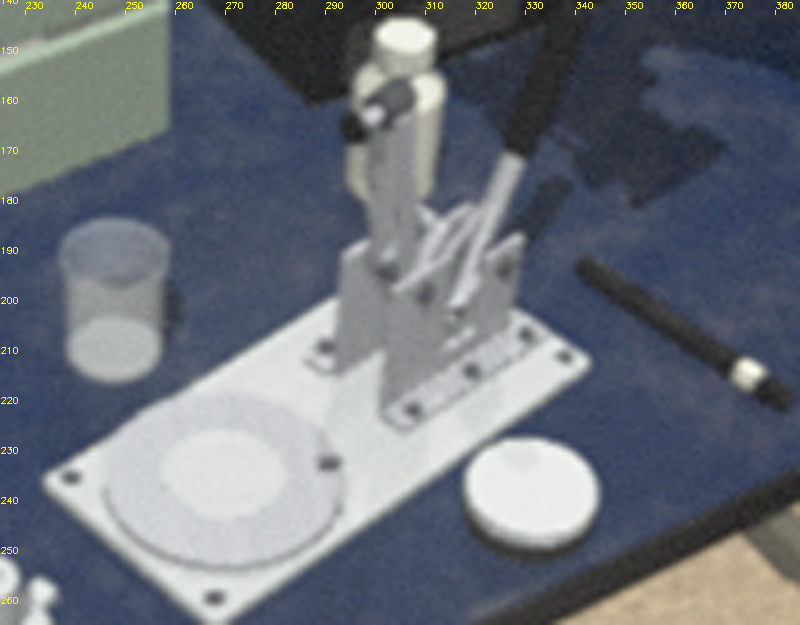

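View pics/t6.png

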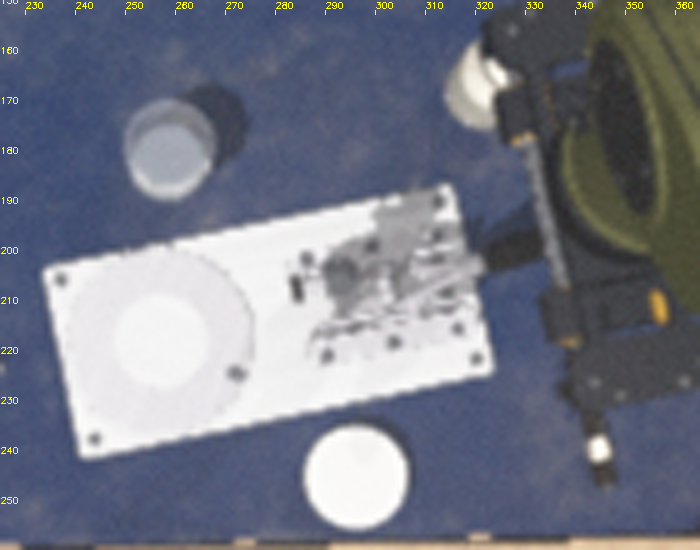

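Run:
```python
from fx import *
for n,c,box in (("top",T,(262,216,282,233)),("side",S,(281,224,301,241))):
    d=snap(n); g=cv2.cvtColor(d["img"],cv2.COLOR_RGB2GRAY).astype(float)
    x0,y0,x1,y1=box;w=g[y0:y1,x0:x1]; 
    m=np.clip(190-w,0,None); 
    yy,xx=np.mgrid[y0:y1,x0:x1]
    pk=np.unravel_index(np.argmax(m),m.shape);
    k=m*(np.hypot(xx-(x0+pk[1]),yy-(y0+pk[0]))<5)
    u=((xx*k).sum()/k.sum(),(yy*k).sum()/k.sum()); 
    P=atz(c,u,.0195);v=P-sc;print(n,np.round(u,2),P.round(4),"r",np.hypot(*v[:2]),"ang",np.arctan2(v[1],v[0]))
    big=cv2.resize(d["img"],None,fx=6,fy=6,interpolation=cv2.INTER_CUBIC)[...,::-1].copy()
    # overlay circle outlines r=57 & r=28 at z=.016
    t=np.linspace(0,2*np.pi,100)
    for rr,z,col in((.057,.016,(0,0,255)),(.028,.016,(0,255,0)),(.045,.0205,(255,0,0))):
        pts=proj(c,np.c_[sc[0]+rr*np.cos(t),sc[1]+rr*np.sin(t),np.full(100,z)])
        cv2.polylines(big,[(pts*6+2.5).astype(int)],True,col,1)
    b=(230,180,300,250) if n=="top" else (230,205,320,275)
    cv2.imwrite(f"pics/seat_{n}.png",big[b[1]*6:b[3]*6,b[0]*6:b[2]*6])
```

```text
top [271.89 224.2 ] [0.4421 0.0006 0.0195] r 0.04907164669402214 ang -1.971020065901371
side [290.34 232.23] [4.42e-01 4.00e-04 1.95e-02] r 0.04930184240742831 ang -1.9720991526906508
```

View pics/seat_top.png

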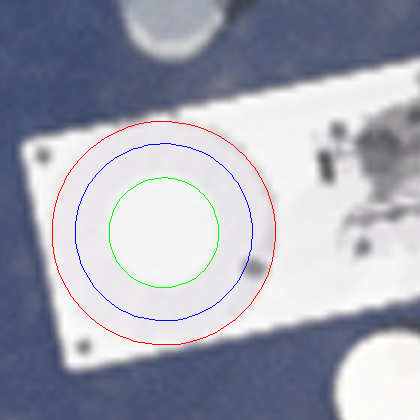

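View pics/seat_side.png

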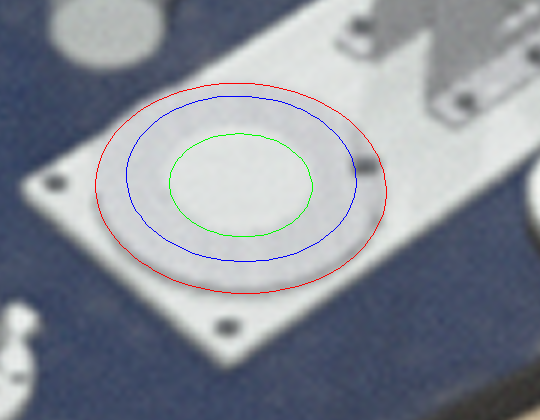

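{"method": "send_rows", "body": {
  "motion": [
    [[0,0,0,-1,0,0,-0.3],[0,0,0,-1,0,0,-0.3],[0,0,0,-1,0,0,-0.3],[0,0,0,-1,0,0,-0.3],[0,0,0,-1,0,0,-0.3]]
  ]
}}

```text
clock: 7.83
tool_pos: [0.4785, -0.0531, 0.2718]
eef_rot: [0.544, -0.454, 0.452, -0.542]
contact_force: [1.1, 0.5, -0.6]
opening: 0.652
```

{"method": "send_rows", "body": {
  "motion": [
    [[0,0,0,-1,0,0,-0.3],[0,0,0,-1,0,0,-0.3],[0,0,0,-1,0,0,-0.3],[0,0,0,-1,0,0,-0.3],[0,0,0,-1,0,0,-0.3]]
  ]
}}

```text
clock: 8.25
tool_pos: [0.4606, 0.0451, 0.2719]
eef_rot: [0.544, -0.454, 0.452, -0.542]
contact_force: [0.2, 0.3, -0.6]
opening: 0.65
```

{"method": "send_rows", "body": {
  "motion": [
    [[0,0,0,-1,0,0,-0.3],[0,0,0,-1,0,0,-0.3],[0,0,0,-1,0,0,-0.3],[0,0,0,-1,0,0,-0.3],[0,0,0,-1,0,0.1,-0.3]]
  ]
}}

```text
clock: 8.67
tool_pos: [0.4444, 0.1436, 0.2718]
eef_rot: [0.544, -0.453, 0.452, -0.542]
contact_force: [-0.5, -0.5, -0.2]
opening: 0.653
```

{"method": "send_rows", "body": {
  "motion": [
    [[0,0,0,-1,0,0.1,-0.3],[0,0,0,-1,0,0,-0.3],[0,-1,0,0,0,0,-0.3],[0,-1,0,0,0,0,-0.3],[0,-1,0,0,0,0,-0.3]]
  ]
}}

```text
clock: 9.08
tool_pos: [0.4396, 0.183, 0.2718]
eef_rot: [0.595, -0.383, 0.382, -0.593]
contact_force: [-0.7, 0.0, -0.2]
opening: 0.649
```

{"method": "send_rows", "body": {
  "motion": [
    [[0,-1,0,0,0,0,-0.3],[0,-1,0,0,0.5,0,-0.3],[0,-1,0,0,0.8,0,-0.3],[0,-1,0,0,1,0,-0.3],[0,-1,0,0,1,0,-0.3]]
  ]
}}

```text
clock: 9.5
tool_pos: [0.4399, 0.1824, 0.2054]
eef_rot: [0.659, -0.258, 0.257, -0.658]
contact_force: [0.2, 0.6, -0.3]
opening: 0.652
```

Run:
```python
from fx import *
a=np.array([.4385,.1841])
plan(np.r_[a,.10],down(YAW_H-np.pi+.744))
plan(np.r_[a,.028],down(YAW_H-np.pi+.744))
d=snap("top");crop(d,(135,165,275,265),5,"t7")
d=snap("side");crop(d,(160,200,300,300),5,"s7")
```

```text
clock 9.5 pos [0.4399 0.1824 0.2054] open 0.652 F [ 0.2  0.6 -0.3] q [-0.07  0.64 -0.66  2.04  0.64  0.67 -0.33]
turn units [ 0.02 -1.3  -0.01] then shift units (in target axes) [-0.11  5.27  0.02]
clock 9.5 pos [0.4399 0.1824 0.2054] open 0.652 F [ 0.2  0.6 -0.3] q [-0.07  0.64 -0.66  2.04  0.64  0.67 -0.33]
turn units [ 0.02 -1.3  -0.01] then shift units (in target axes) [-0.11  8.87  0.02]
```

View pics/s7.png

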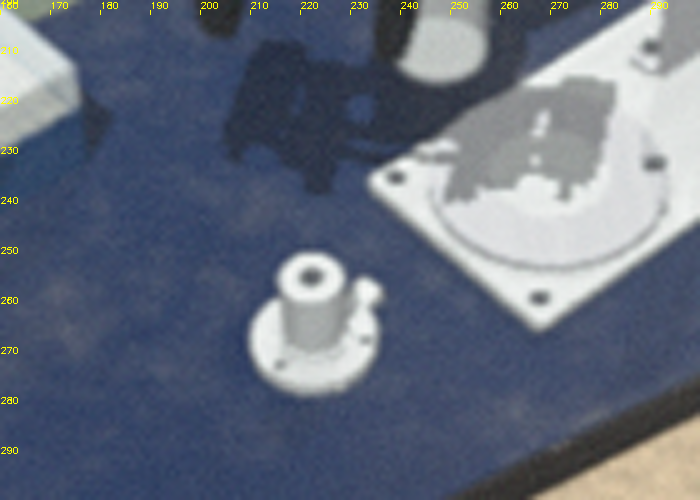

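View pics/t7.png

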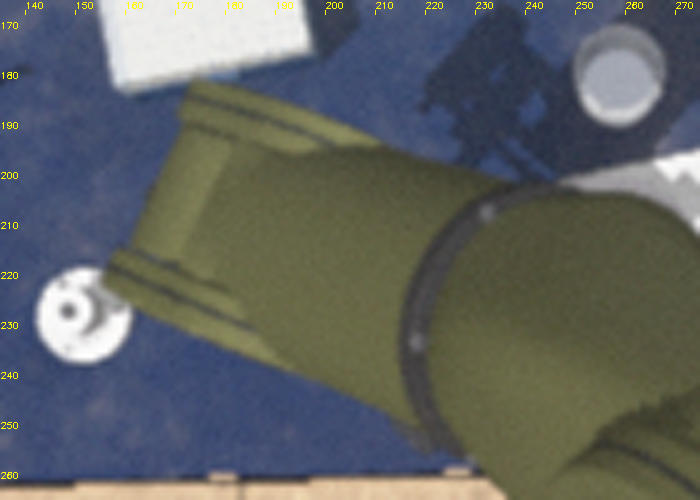

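{"method": "send_rows", "body": {
  "motion": [
    [[0,-1,0,0,1,0,-0.3],[0,-0.3,0,-0.1,1,0,-0.3],[0,0,0,0,1,0,-0.3],[0,0,0,0,1,0,-0.3],[0,0,0,0,1,0,-0.3]]
  ]
}}

```text
clock: 10.02
tool_pos: [0.4392, 0.1842, 0.1066]
eef_rot: [0.67, -0.225, 0.225, -0.67]
contact_force: [1.0, -0.0, 0.2]
opening: 0.646
```

{"method": "send_rows", "body": {
  "motion": [
    [[0,0,0,0,1,0,-0.3],[0,0,0,0,0,0,-0.3],[0,0,0,0,0,0,-0.3],[0,0,0,0,0,0,-0.3],[0,0,0,0,0,0,-0.3]]
  ]
}}

```text
clock: 10.43
tool_pos: [0.4398, 0.1846, 0.0883]
eef_rot: [-0.67, 0.224, -0.225, 0.671]
contact_force: [-0.2, 0.1, -0.7]
opening: 0.654
```

Run:
```python
from fx import *
a=np.array([.4385,.1841])
plan(np.r_[a,.029],down(YAW_H-np.pi+.744))
d=snap("side");crop(d,(160,200,300,300),5,"s8")
```

```text
clock 10.43 pos [0.4398 0.1846 0.0883] open 0.654 F [-0.2  0.1 -0.7] q [-0.23  0.83 -0.43  2.12  0.95  0.39 -0.52]
turn units [-0.02 -0.06  0.01] then shift units (in target axes) [-0.04  2.96 -0.06]
```

View pics/s8.png

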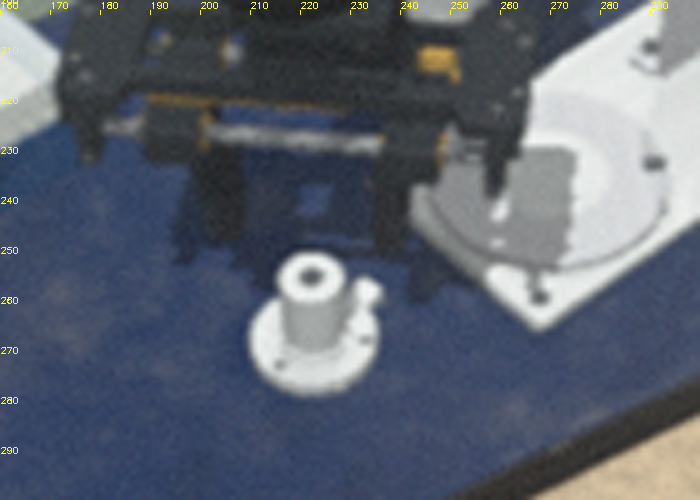

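{"method": "send_rows", "body": {
  "motion": [
    [[0,0,0,0,0.8,0,-0.3],[0,0,0,0,0.8,0,-0.3],[0,0,0,0,0.8,0,-0.3],[0,0,0,0,0.55,0,-0.3],[0,0,0,0,0,0,-0.3]]
  ]
}}

```text
clock: 10.9
tool_pos: [0.4389, 0.1843, 0.0274]
eef_rot: [0.671, -0.224, 0.224, -0.67]
contact_force: [0.7, 0.5, 0.3]
opening: 0.65
```

{"method": "send_rows", "body": {
  "motion": [
    [[0,0,0,0,0,0,0],[0,0,0,0,0,0,1],[0,0,0,0,0,0,1],[0,0,0,0,0,0,1],[0,0,0,0,0,0,1]]
  ],
  "force": 12
}}

```text
clock: 11.32
tool_pos: [0.4396, 0.1843, 0.0287]
eef_rot: [-0.67, 0.224, -0.225, 0.671]
contact_force: [-0.2, -0.5, 3.1]
opening: 0.312
```

{"method": "send_rows", "body": {
  "motion": [
    [[0,0,0,0,0,0,1],[0,0,0,0,0,0,1],[0,0,0,0,0,0,1],[0,0,0,0,0,0,1],[0,0,0,0,0,0,1]]
  ],
  "force": 25
}}

```text
clock: 11.73
tool_pos: [0.4395, 0.1843, 0.0287]
eef_rot: [-0.67, 0.224, -0.225, 0.671]
contact_force: [0.7, -0.8, 6.7]
opening: 0.305
```

Run:
```python
from fx import *
a=np.array([.4385,.1841])
plan(np.r_[a,.029],down(YAW_H-np.pi+.744))
d=snap("side");crop(d,(160,200,300,300),5,"s9")
```

```text
clock 11.73 pos [0.4395 0.1843 0.0287] open 0.305 F [ 0.7 -0.8  6.7] q [-0.36  0.93 -0.22  2.14  1.14  0.2  -0.7 ]
turn units [-0.01 -0.05  0.01] then shift units (in target axes) [-0.03 -0.02 -0.04]
```

View pics/s9.png

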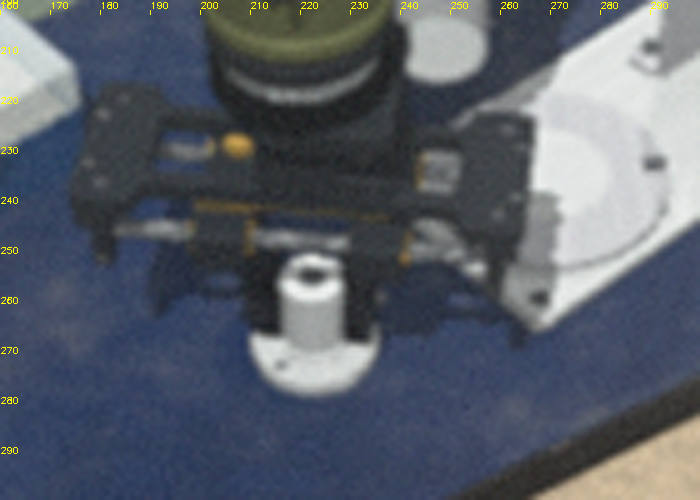

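{"method": "send_rows", "body": {
  "motion": [
    [[0,0,0,0,-0.4,0,1],[0,0,0,0,-0.8,0,1],[0,0,0,0,-1,0,1],[0,0,0,0,-1,0,1],[0,0,0,0,-0.8,0,1]]
  ]
}}

```text
clock: 12.2
tool_pos: [0.4389, 0.184, 0.1092]
eef_rot: [0.671, -0.225, 0.224, -0.67]
contact_force: [0.7, 0.3, -1.5]
opening: 0.309
```

{"method": "send_rows", "body": {
  "motion": [
    [[0,1,0,0,0,0,1],[0,1,0,0,0,0,1],[0,1,0,0,0,0,1],[0,1,0,0,0,0,1],[0,1,0,0,0,0,1]]
  ]
}}

```text
clock: 12.62
tool_pos: [0.4389, 0.1839, 0.1081]
eef_rot: [0.612, -0.355, 0.354, -0.612]
contact_force: [0.7, 0.0, -0.4]
opening: 0.308
```

{"method": "send_rows", "body": {
  "motion": [
    [[0,1,0,0,0,0,1],[0,1,0,0,0,0,1],[0,1,0,0,0,0,1],[0,1,0,0,0,0,1],[0,0.3,0,0,0,0,1]]
  ]
}}

```text
clock: 13.03
tool_pos: [0.4389, 0.1841, 0.1081]
eef_rot: [0.543, -0.454, 0.454, -0.542]
contact_force: [0.2, 0.0, -0.3]
opening: 0.311
```

Run:
```python
from fx import *
plan(np.r_[sc[:2],.1],down(YAW_H-np.pi))
```

```text
clock 13.03 pos [0.4389 0.1841 0.1081] open 0.311 F [ 0.2  0.  -0.3] q [-0.31  0.77 -0.3   2.12  0.67  0.34 -0.99]
turn units [ 0.   -0.08  0.01] then shift units (in target axes) [ 7.    0.4  -0.17]
```

{"method": "send_rows", "body": {
  "motion": [
    [[0,0,0,0.8,0,0,1],[0,0,0,1,0,0,1],[0,0,0,1,0,0,1],[0,0,0,1,0,0,1],[0,0,0,1,0,0,1]]
  ]
}}

```text
clock: 13.45
tool_pos: [0.4563, 0.0888, 0.108]
eef_rot: [0.544, -0.452, 0.452, -0.543]
contact_force: [0.3, 0.4, -0.9]
opening: 0.308
```

{"method": "send_rows", "body": {
  "motion": [
    [[0,0,0,1,0,-0.1,1],[0,0,0,0.8,0,-0.1,1],[0,0,0,0.4,0.4,0,1],[0,0,0,0,0.4,0,1],[0,0,0,0,0,0,1]]
  ]
}}

```text
clock: 13.87
tool_pos: [0.4598, 0.0455, 0.0908]
eef_rot: [0.544, -0.453, 0.452, -0.543]
contact_force: [-0.1, 0.3, -1.2]
opening: 0.31
```

Run:
```python
from fx import *
plan(np.r_[sc[:2],.0455],down(YAW_H-np.pi))
d=snap("side");crop(d,(200,150,350,265),5,"s10")
d=snap("top");crop(d,(200,150,350,265),5,"t10")
```

```text
clock 13.87 pos [0.4598 0.0455 0.0908] open 0.31 F [-0.1  0.3 -1.2] q [-0.03  0.8  -0.27  2.17  0.78  0.27 -0.81]
turn units [ 0.02 -0.05 -0.  ] then shift units (in target axes) [0.   2.27 0.07]
```

View pics/s10.png

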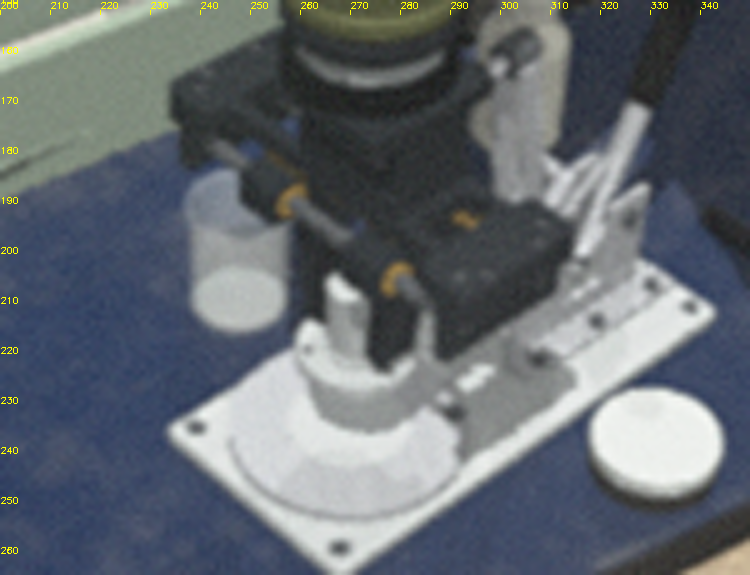

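View pics/t10.png

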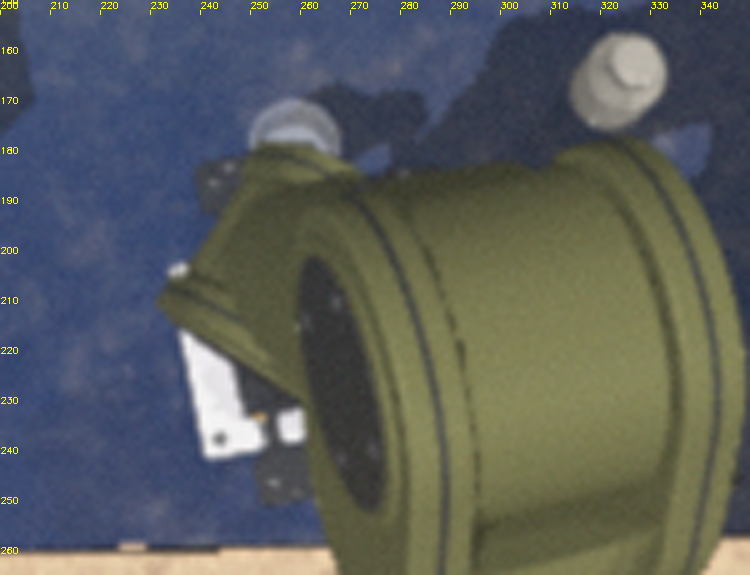

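{"method": "send_rows", "body": {
  "motion": [
    [[0,0,0,0,0.6,0.07,1],[0,0,0,0,0.6,0,1],[0,0,0,0,0.5,0,1],[0,0,0,0,0.3,0,1],[0,0,0,0,0,0,1]]
  ]
}}

```text
clock: 14.38
tool_pos: [0.4613, 0.0469, 0.0513]
eef_rot: [0.544, -0.453, 0.452, -0.543]
contact_force: [0.5, 0.1, -0.1]
opening: 0.313
```

```bash
cat > chk.py <<'E'
from fx import *
import sys
tag=sys.argv[1]; zu=float(sys.argv[2]); cx,cy,ea=map(float,sys.argv[3:6])
for n,c in (("side",S),("top",T)):
    d=snap(n);K=7
    big=cv2.resize(d["img"],None,fx=K,fy=K,interpolation=cv2.INTER_CUBIC)[...,::-1].copy()
    t=np.linspace(0,2*np.pi,100)
    def circ(x,y,r,z,col):
        pts=proj(c,np.c_[x+r*np.cos(t),y+r*np.sin(t),np.full(100,z)]);cv2.polylines(big,[(pts*K+K/2-.5).astype(int)],True,col,1)
    circ(sc[0],sc[1],.057,.016,(0,0,255))
    circ(cx,cy,.028,zu+.008,(0,255,0));circ(cx,cy,.028,zu,(0,160,0));circ(cx,cy,.014,zu+.046,(0,255,0))
    e=np.array([np.cos(ea),np.sin(ea)]);f=np.array([-e[1],e[0]])
    q=[np.r_[np.array([cx,cy])+e*a+f*b,zu+.008] for a,b in((.028,.006),(.04,.006),(.04,-.006),(.028,-.006))]
    cv2.polylines(big,[(proj(c,q)*K+K/2-.5).astype(int)],False,(255,0,255),1)
    q=[np.r_[sc[:2],.016],np.r_[sc[:2]+.056*np.array([np.cos(-1.972),np.sin(-1.972)]),.0205]]
    cv2.polylines(big,[(proj(c,q)*K+K/2-.5).astype(int)],False,(255,128,0),1)
    b=(215,185,320,265)
    cv2.imwrite(f"pics/{tag}_{n}.png",big[b[1]*K:b[3]*K,b[0]*K:b[2]*K])
E
python3 - <<'E'
from fx import *
plan(np.r_[sc[:2],.0455],down(YAW_H-np.pi))
E
python3 chk.py c1 0.0205 0.4612 0.0458 -1.972
```

```text
clock 14.38 pos [0.4613 0.0469 0.0513] open 0.313 F [ 0.5  0.1 -0.1] q [-0.12  0.88 -0.14  2.18  0.85  0.14 -0.87]
turn units [ 0.01 -0.02 -0.  ] then shift units (in target axes) [ 0.06  0.29 -0.02]
```

View pics/c1_side.png

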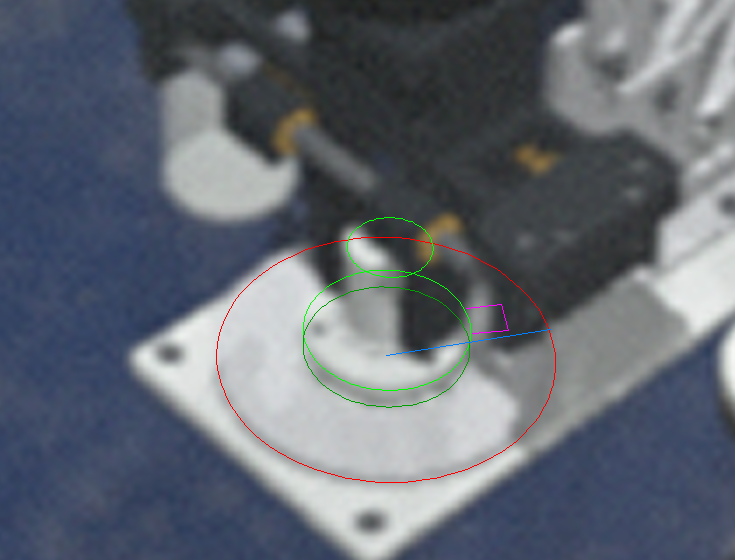

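{"method": "send_rows", "body": {
  "motion": [
    [[0,0,0,0.05,0.12,0,1],[0,0,0,0,0.1,0,1],[0,0,0,0,0.08,0,1],[0,0,0,0,0.04,0,1],[0,0,0,0,0,0,1]]
  ]
}}

```text
clock: 14.9
tool_pos: [0.4619, 0.045, 0.0453]
eef_rot: [0.543, -0.453, 0.453, -0.543]
contact_force: [0.3, -0.6, -0.5]
opening: 0.31
```

```bash
python3 - <<'E'
from fx import *
plan(np.r_[sc[:2],.0447],down(YAW_H-np.pi))
E
python3 chk.py c2 0.016 0.4612 0.0458 -1.972
```

```text
clock 14.9 pos [0.4619 0.045  0.0453] open 0.31 F [ 0.3 -0.6 -0.5] q [-0.13  0.89 -0.12  2.18  0.86  0.12 -0.88]
turn units [ 0.   -0.05  0.  ] then shift units (in target axes) [-0.04  0.03 -0.03]
```

View pics/c2_side.png

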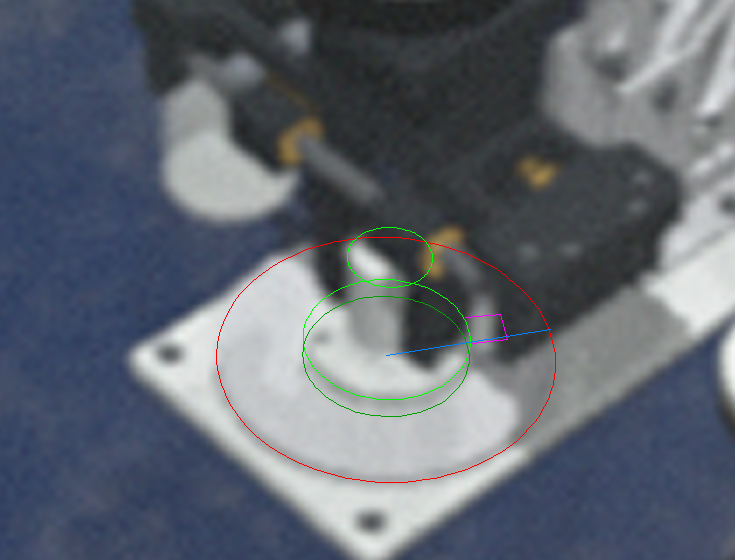

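{"method": "send_rows", "body": {
  "motion": [
    [[0,0,0,-0.03,0.05,0,1],[0,0,0,0,0.03,0,1],[0,0,0,0,0,0,1],[0,0,0,0,0,0,1],[0,0,0,0,0,0,1]]
  ]
}}

```text
clock: 15.42
tool_pos: [0.4619, 0.0453, 0.0447]
eef_rot: [-0.543, 0.452, -0.453, 0.543]
contact_force: [-1.4, -0.5, 11.4]
opening: 0.306
```

{"method": "send_rows", "body": {
  "motion": [
    [[0,0,0,0,-0.04,0,1],[0,0,0,0,0,0,0.1],[0,0,0,0,0,0,-0.1],[0,0,0,0,0,0,-0.2],[0,0,0,0,0,0,-0.2]]
  ]
}}

```text
clock: 15.83
tool_pos: [0.4618, 0.0457, 0.0444]
eef_rot: [0.543, -0.453, 0.453, -0.543]
contact_force: [-0.4, 0.2, -0.3]
opening: 0.583
```

{"method": "send_rows", "body": {
  "motion": [
    [[0,0,0,0,0,0,-0.2],[0,0,0,0,-0.3,0,-0.2],[0,0,0,0,-1,0,-0.2],[0,0,0,0,-1,0,-0.2],[0,0,0,0,-1,0,-0.2]]
  ]
}}

```text
clock: 16.25
tool_pos: [0.4613, 0.0455, 0.1115]
eef_rot: [0.543, -0.453, 0.453, -0.543]
contact_force: [0.7, -0.1, 0.1]
opening: 0.6
```

{"method": "send_rows", "body": {
  "motion": [
    [[0,0,0,0,-1,0,-0.2],[0,0,0,0,-1,0,-0.2],[0,0,0,0,-1,0,-0.2],[0,0,0,0,-1,0,-0.2],[0,0,0,0,-1,0,-0.2]]
  ]
}}

```text
clock: 16.67
tool_pos: [0.4612, 0.0453, 0.2119]
eef_rot: [0.543, -0.453, 0.453, -0.543]
contact_force: [-0.1, -0.3, 0.4]
opening: 0.6
```

```bash
python3 chk.py c3 0.016 0.4612 0.0458 -1.972
python3 - <<'E'
from fx import *
plan(grip(-.67)+[0,0,.1],down(YAW_H-np.pi))
E
```

```text
clock 16.77 pos [0.4631 0.0459 0.2132] open 0.6 F [-0.  -0.2 -0.3] q [ 0.17  0.6  -0.57  2.07  0.55  0.62 -0.6 ]
turn units [-0.07 -0.05  0.  ] then shift units (in target axes) [10.21 -2.03 -0.09]
```

View pics/c3_side.png

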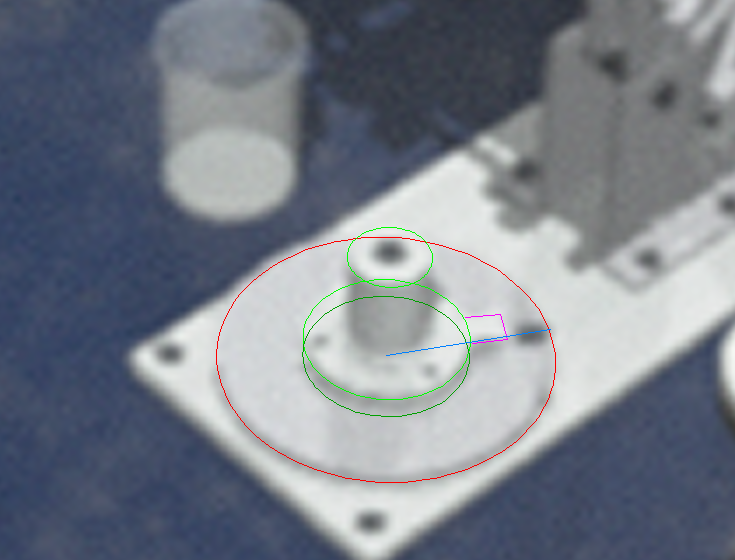

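{"method": "send_rows", "body": {
  "motion": [
    [[0,0,0,0,-1,0,-0.2],[0,0,0,0,-1,0,-0.2],[0,0,0,0,-1,0,-0.2],[0,0,0,0.9,-0.2,0,-0.2],[0,0,0,1,0,0,-0.2]]
  ]
}}

```text
clock: 17.18
tool_pos: [0.4691, 0.0091, 0.2756]
eef_rot: [-0.543, 0.451, -0.453, 0.544]
contact_force: [1.0, -0.1, 0.3]
opening: 0.595
```

{"method": "send_rows", "body": {
  "motion": [
    [[0,0,0,1,0,0,-0.2],[0,0,0,1,0,0,-0.2],[0,0,0,1,0,0,-0.2],[0,0,0,1,0,0,-0.2],[0,0,0,1,0,0,-0.2]]
  ]
}}

```text
clock: 17.6
tool_pos: [0.4859, -0.0913, 0.2737]
eef_rot: [0.544, -0.453, 0.452, -0.543]
contact_force: [0.6, 0.0, 1.1]
opening: 0.6
```

{"method": "send_rows", "body": {
  "motion": [
    [[0,0,0,1,0,0,-0.2],[0,0,0,1,0,0,-0.2],[0,0,0,1,0,0,-0.2],[0,0,0,0.3,0,-0.08,-0.2],[0,0,0,0,0,0,-0.2]]
  ]
}}

```text
clock: 18.02
tool_pos: [0.4959, -0.1571, 0.2735]
eef_rot: [0.543, -0.454, 0.453, -0.542]
contact_force: [-0.6, -0.9, -0.2]
opening: 0.599
```

```bash
python3 chk.py c4 0.016 0.4612 0.0458 -1.972
python3 - <<'E'
from fx import *
plan(grip(-.67)+[0,0,.008],down(YAW_H-np.pi))
d=snap("top");crop(d,(240,195,290,235),14,"t11")
d=snap("side");crop(d,(250,210,300,250),14,"s11")
E
```

```text
clock 18.12 pos [ 0.4963 -0.1541  0.2742] open 0.599 F [ 0.   0.3 -0.8] q [ 0.62  0.59 -0.66  1.84  0.46  0.88 -0.08]
turn units [ 0.01 -0.04 -0.01] then shift units (in target axes) [0.07 5.61 0.11]
```

View pics/c4_top.png

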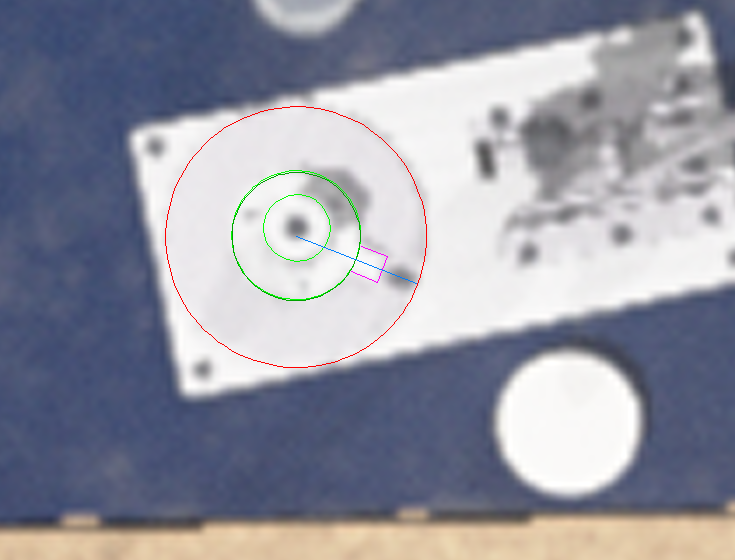

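View pics/t11.png

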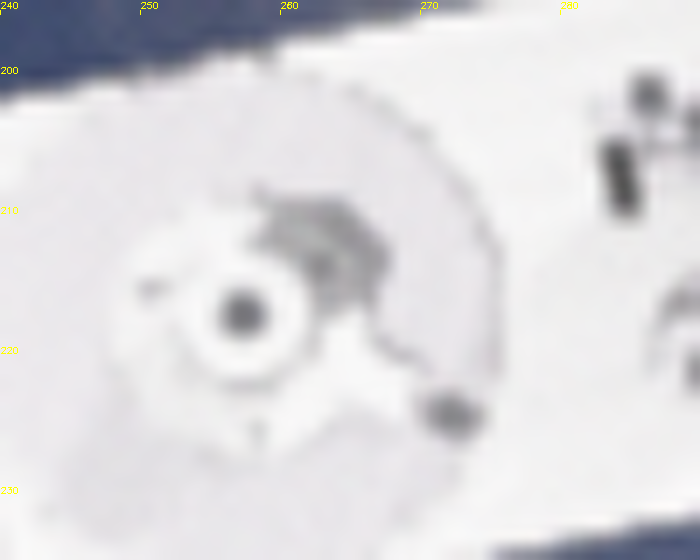

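View pics/s11.png

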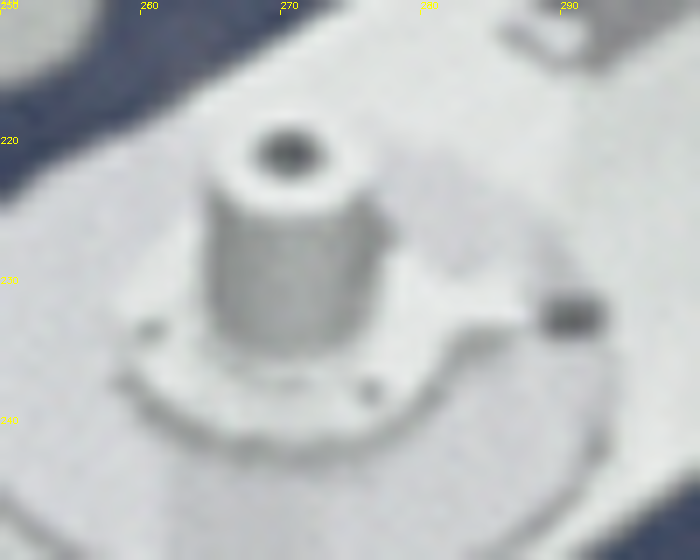

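Run:
```python
from fx import *
for n,c in(("side",S),("top",T)):
    d=snap(n)
    hubc={"side":(250+290/14,210+153/14),"top":(240+243/14,195+315/14)}[n]
    print(n,"hub hole->",atz(c,hubc,.062))
    big=cv2.resize(d["img"],None,fx=14,fy=14,interpolation=cv2.INTER_CUBIC)[...,::-1].copy()
    b=(250,210,300,250) if n=="side" else (240,195,290,235)
    g=big[b[1]*14:b[3]*14,b[0]*14:b[2]*14].astype(float)
    g=np.clip((g-150)*2.4,0,255).astype(np.uint8); 
    C=np.array([.4612,.0458])
    for ea,col in((-1.972,(255,0,255)),(-1.972-.1,(0,200,0)),(-1.972+.1,(0,0,255))):
        e=np.array([np.cos(ea),np.sin(ea)]);f=np.array([-e[1],e[0]])
        q=[np.r_[C+e*a+f*bb,.024] for a,bb in((.029,.006),(.04,.006),(.04,-.006),(.029,-.006))]
        pts=((proj(c,q)+.5-np.array(b[:2]))*14).astype(int)
        cv2.polylines(g,[pts],False,col,1)
    cv2.imwrite(f"pics/e_{n}.png",g)
```

```text
side hub hole-> [0.46177486 0.04427733 0.062     ]
top hub hole-> [0.46007386 0.0447882  0.062     ]
```

View pics/e_side.png

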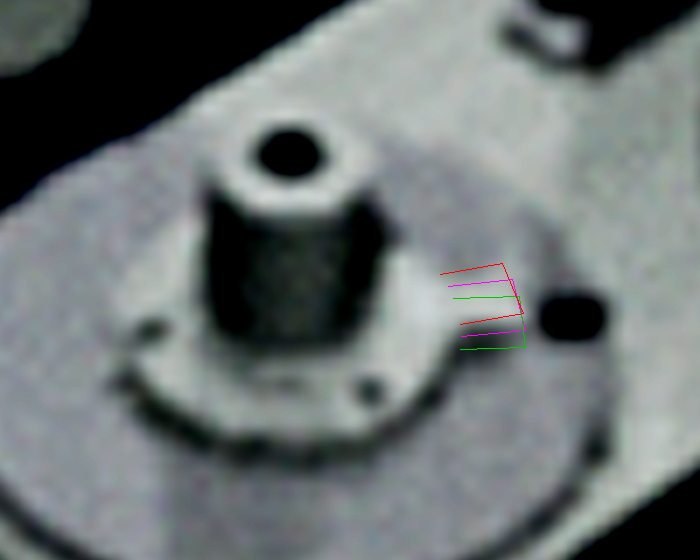

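View pics/e_top.png

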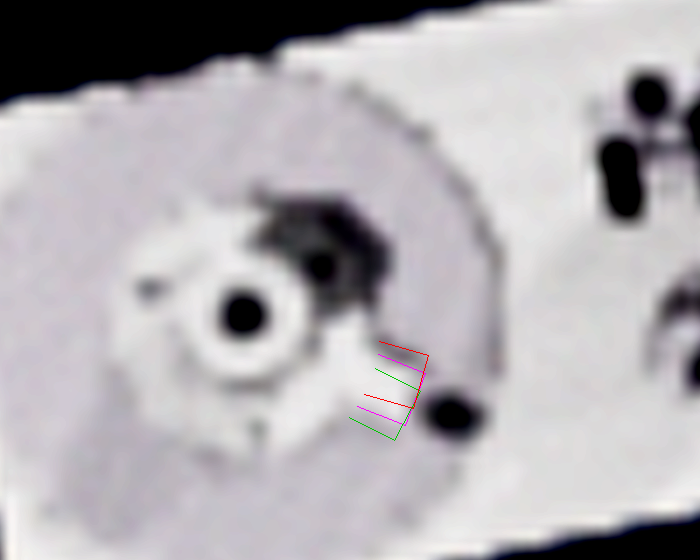

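{"method": "send_rows", "body": {
  "motion": [
    [[0,0,0,0.07,0.6,0.2,-0.2],[0,0,0,0,1,0,-0.2],[0,0,0,0,1,0,-0.2],[0,0,0,0,1,0,-0.2],[0,0,0,0,1,0,-0.2]]
  ]
}}

```text
clock: 18.73
tool_pos: [0.5011, -0.1555, 0.1809]
eef_rot: [-0.543, 0.453, -0.453, 0.543]
contact_force: [0.5, -0.2, -0.6]
opening: 0.597
```

{"method": "send_rows", "body": {
  "motion": [
    [[0,0,0,0,0.7,0,-0.2],[0,0,0,0,0.3,0,-0.2],[0,0,0,0,0,0,0.5],[0,0,0,0,0,0,1],[0,0,0,0,0,0,1]]
  ],
  "force": 15
}}

```text
clock: 19.15
tool_pos: [0.5017, -0.1558, 0.1632]
eef_rot: [-0.543, 0.452, -0.453, 0.543]
contact_force: [-0.2, -0.0, 0.2]
opening: 0.395
```

{"method": "send_rows", "body": {
  "motion": [
    [[0,0,0,0,0,0,1],[0,0,0,0,0,0,1],[0,0,0,0,0,0,1],[0,0,0,0,0,0,1],[0,0,0,0,0,0,1]]
  ],
  "force": 15
}}

```text
clock: 19.57
tool_pos: [0.5015, -0.1563, 0.1631]
eef_rot: [-0.543, 0.452, -0.453, 0.543]
contact_force: [-0.3, -0.9, 2.7]
opening: 0.197
```

Run:
```python
from fx import *
L,g,R=hang()
gs=np.linspace(g,-0.02,21)
pts=np.array([F((-.06-L*np.cos(a),0,.06+L*np.sin(a))) for a in gs])
d=R.inv().apply(np.diff(pts,axis=0))/.02
for a,b in zip(gs[1:],d): print(a.round(2),b.round(2))
d=snap("side");crop(d,(265,80,425,205),5,"s12")
```

```text
L 0.10164638492024565 g 1.2090926298144697 theta -0.6590926298144697 offy -0.002513791630448631 open 0.19665880857454401 F [-0.3 -0.9  2.7]
1.15 [0.29 0.12 0.  ]
1.09 [0.28 0.14 0.  ]
1.02 [0.27 0.15 0.  ]
0.96 [0.26 0.17 0.  ]
0.9 [0.25 0.19 0.  ]
0.84 [0.24 0.2  0.  ]
0.78 [0.23 0.22 0.  ]
0.72 [0.21 0.23 0.  ]
0.66 [0.2  0.24 0.  ]
0.59 [0.18 0.25 0.  ]
0.53 [0.17 0.26 0.  ]
0.47 [0.15 0.27 0.  ]
0.41 [0.13 0.28 0.  ]
0.35 [0.12 0.29 0.  ]
0.29 [0.1 0.3 0. ]
0.23 [ 0.08  0.3  -0.  ]
0.16 [ 0.06  0.31 -0.  ]
0.1 [ 0.04  0.31 -0.  ]
0.04 [ 0.02  0.31 -0.  ]
-0.02 [ 0.    0.31 -0.  ]
```

View pics/s12.png

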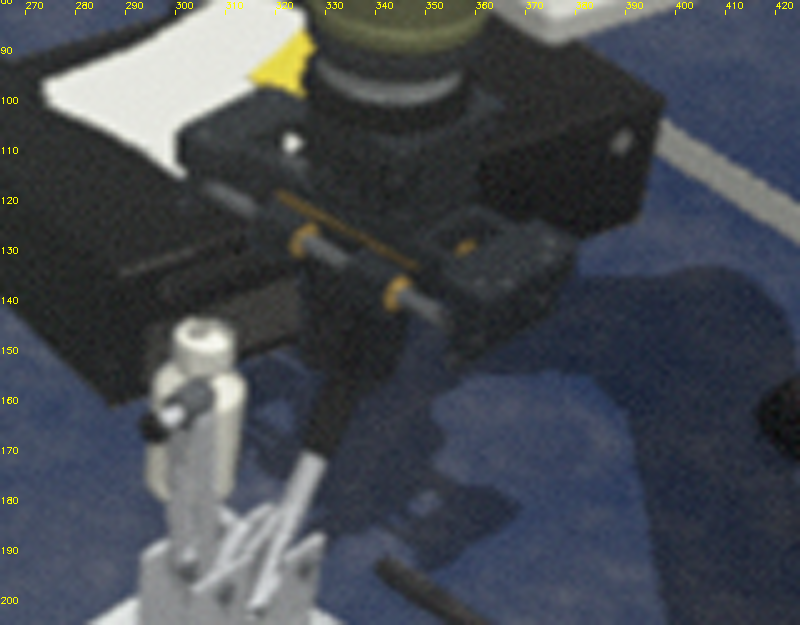

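{"method": "send_rows", "body": {
  "motion": [
    [[0,0,0,0.29,0.12,0,1],[0,0,0,0.28,0.14,0,1],[0,0,0,0.27,0.15,0,1],[0,0,0,0.26,0.17,0,1],[0,0,0,0.25,0.19,0,1]]
  ]
}}

```text
clock: 20.03
tool_pos: [0.5063, -0.1824, 0.1466]
eef_rot: [-0.543, 0.453, -0.453, 0.544]
contact_force: [1.9, 2.1, -0.0]
opening: 0.197
```

{"method": "send_rows", "body": {
  "motion": [
    [[0,0,0,0.24,0.2,0,1],[0,0,0,0.23,0.22,0,1],[0,0,0,0.21,0.23,0,1],[0,0,0,0.2,0.24,0,1],[0,0,0,0.18,0.25,0,1]]
  ]
}}

```text
clock: 20.45
tool_pos: [0.5102, -0.2031, 0.1238]
eef_rot: [-0.543, 0.453, -0.453, 0.544]
contact_force: [2.7, 3.6, -0.6]
opening: 0.194
```

Run:
```python
from fx import *
L,g,R=hang()
gs=np.linspace(g,-0.02,11)
pts=np.array([F((-.06-L*np.cos(a),0,.06+L*np.sin(a))) for a in gs])
d=R.inv().apply(np.diff(pts,axis=0))/.02
for a,b in zip(gs[1:],d): print(a.round(2),b.round(2))
d=snap("side");crop(d,(250,120,390,240),5,"s13")
```

```text
L 0.10054380865277446 g 0.5883692606496699 theta -0.038369260649669834 offy -0.0024804572641581985 open 0.19435435353131184 F [ 2.7  3.6 -0.6]
0.53 [0.16 0.26 0.  ]
0.47 [0.15 0.27 0.  ]
0.41 [0.13 0.28 0.  ]
0.35 [0.11 0.28 0.  ]
0.28 [0.09 0.29 0.  ]
0.22 [ 0.08  0.3  -0.  ]
0.16 [ 0.06  0.3  -0.  ]
0.1 [ 0.04  0.3  -0.  ]
0.04 [ 0.02  0.3  -0.  ]
-0.02 [ 0.    0.31 -0.  ]
```

View pics/s13.png

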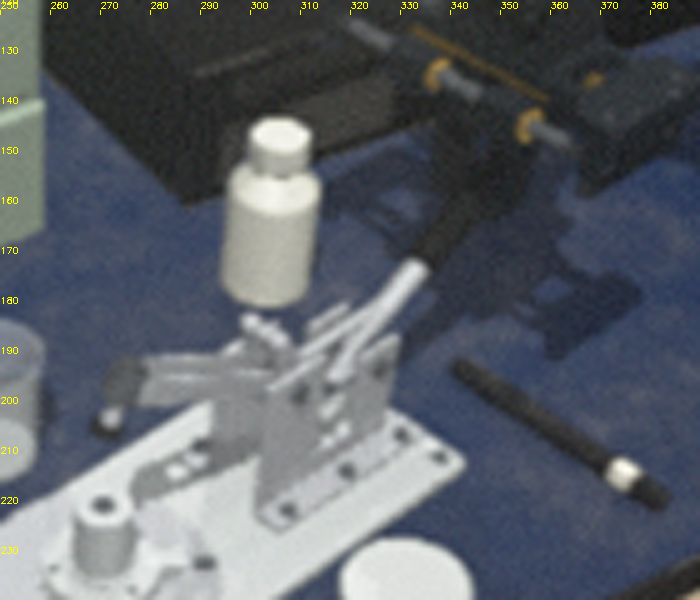

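{"method": "send_rows", "body": {
  "motion": [
    [[0,0,0,0.16,0.26,0,1],[0,0,0,0.15,0.27,0,1],[0,0,0,0.13,0.28,0,1],[0,0,0,0.11,0.28,0,1],[0,0,0,0.09,0.29,0,1]]
  ]
}}

```text
clock: 20.92
tool_pos: [0.5127, -0.2165, 0.0964]
eef_rot: [-0.543, 0.452, -0.453, 0.543]
contact_force: [2.8, 2.9, 4.2]
opening: 0.199
```

{"method": "send_rows", "body": {
  "motion": [
    [[0,0,0,0.08,0.3,0,1],[0,0,0,0.06,0.3,0,1],[0,0,0,0.04,0.3,0,1],[0,0,0,0.02,0.3,0,1],[0,0,0,0,0.31,0,1]]
  ]
}}

```text
clock: 21.33
tool_pos: [0.5136, -0.2209, 0.0665]
eef_rot: [0.543, -0.452, 0.454, -0.543]
contact_force: [0.2, 0.5, 23.2]
opening: 0.197
```

Run:
```python
from fx import *
L,g,R=hang()
d=snap("side");crop(d,(245,120,385,240),5,"s14")
```

```text
L 0.10178309706761034 g -0.014318823531104126 theta 0.5643188235311042 offy -0.002602581305259673 open 0.1970908872122809 F [ 0.2  0.5 23.2]
```

View pics/s14.png

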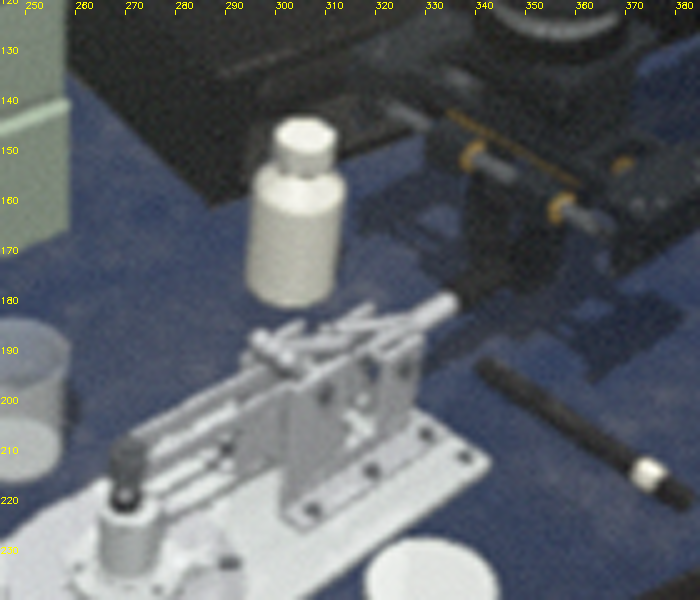

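{"method": "send_rows", "body": {
  "motion": [
    [[0,0,0,0,-0.08,0,1],[0,0,0,0,0,0,0.5],[0,0,0,0,0,0,-0.2],[0,0,0,0,0,0,-0.2],[0,0,0,0,0,0,-0.2]]
  ]
}}

```text
clock: 21.8
tool_pos: [0.5109, -0.2204, 0.0674]
eef_rot: [0.544, -0.454, 0.452, -0.542]
contact_force: [0.2, 1.0, 0.8]
opening: 0.457
```

{"method": "send_rows", "body": {
  "motion": [
    [[0,0,0,0,-0.3,0,-0.2],[0,0,0,0,-0.6,0,-0.2],[0,0,0,0,-1,0,-0.2],[0,0,0,0,-1,0,-0.2],[0,0,0,0,-1,0,-0.2]]
  ]
}}

```text
clock: 22.22
tool_pos: [0.5124, -0.2199, 0.1479]
eef_rot: [0.543, -0.453, 0.453, -0.543]
contact_force: [0.5, -0.2, 0.1]
opening: 0.602
```

{"method": "send_rows", "body": {
  "motion": [
    [[0,0,0,0,-1,0,-0.2],[0,0,0,0,-1,0,-0.2],[0,0,0,0,-1,0,-0.2],[0,0,0,0,-1,0,-0.2],[0,0,0,0,0,0,-0.2]]
  ]
}}

```text
clock: 22.63
tool_pos: [0.5147, -0.22, 0.2308]
eef_rot: [-0.542, 0.451, -0.455, 0.544]
contact_force: [0.6, 1.2, -1.1]
opening: 0.604
```

```bash
python3 chk.py c5 0.016 0.4612 0.0458 -1.972
python3 - <<'E'
from fx import *
plan(grip(.55),down(YAW_H-np.pi))
d=snap("side");crop(d,(225,130,385,260),5,"s15")
d=snap("top");crop(d,(130,140,370,265),3,"t15")
for th in (.3,.43,.55):
  g=.55-th;print(th,proj(S,F((-.06-.055*np.cos(g),0,.06+.055*np.sin(g)))).round(1),proj(S,F((-.06-.134*np.cos(g),0,.06+.134*np.sin(g)))).round(1))
E
```

```text
clock 22.73 pos [ 0.5127 -0.2201  0.2273] open 0.602 F [-0.8  0.2  0.1] q [ 0.69  0.69 -0.63  1.79  0.53  0.84 -0.01]
turn units [-0.02 -0.05  0.02] then shift units (in target axes) [-0.04  8.36 -0.09]
0.3 [[335.1 177. ]] [[355.7 158.7]]
0.43 [[335.2 178.9]] [[355.5 163.5]]
0.55 [[335.  180.8]] [[354.9 168.2]]
```

View pics/s15.png

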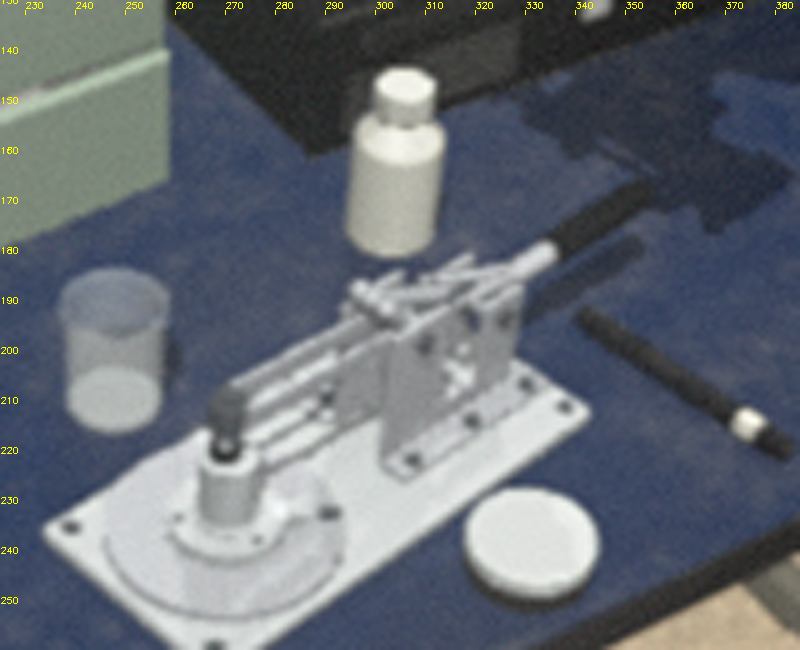

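View pics/t15.png

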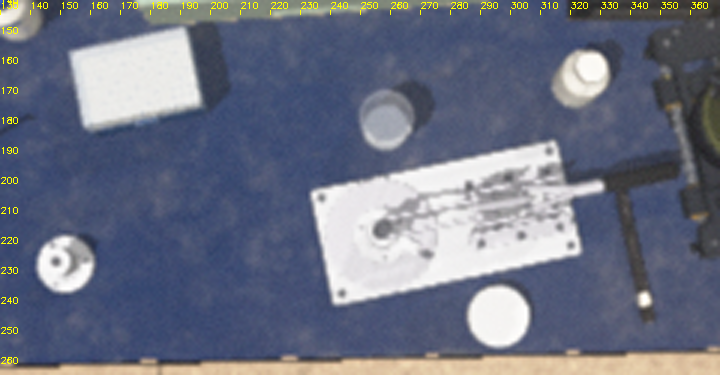

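View pics/c5_side.png

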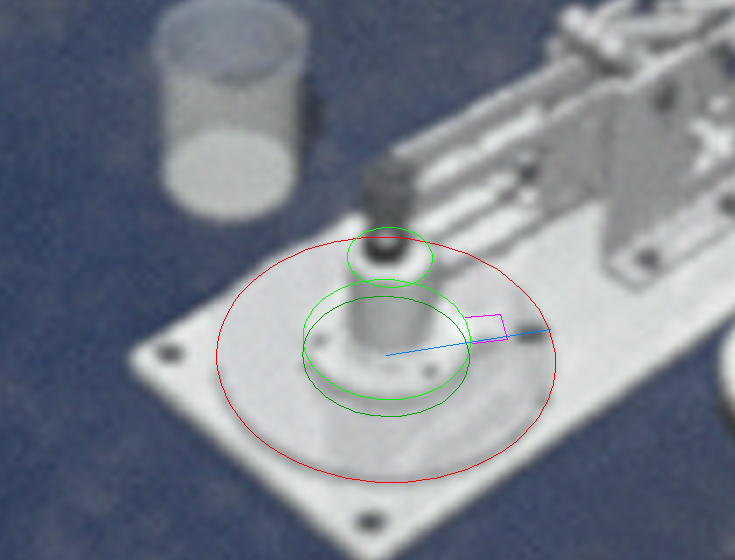

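Run:
```python
from plant import job
print(job.finish_job())
```

```text
the job is handed in; nothing more can be done
None
```

I opened the clamp fully, set the one-eared adaptor on the seat with its ear at the mark, let go, and pushed the handle down to its stop. I handed the job in at about 23 s on the robot's clock; no verdict was reported.

**Last checks**
- **Handle and pad:** the side picture shows the handle at its closed stop. Its tip is seen at about (355, 168), against (354.9, 168.2) predicted for 0.55 rad. The pad sits on the hub top.
- **Adaptor:** the overlays from both cameras put it upright on the seat, within about 1–1.5 mm of centre. Before closing, the ear matched the mark's direction in both pictures, and the side picture after closing shows the same. I could judge the angle only to a few degrees.
- **Everything else:** the spare, bottle, beaker, case and marker look unmoved in the last pictures. The gripper is clear, about 16 cm above the handle.
- **Forces:** the highest wrist force I read was about 23 N, pressing the handle against its stop; I eased off before letting go.

**One disagreement:** both times the gripper closed on the handle, it centred about 2.5 mm to one side of where the cameras put it. The adaptor and seat did not show that offset in the cameras. I corrected for it on the second grip but did not find the cause.

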